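# Top up the brine maker with salt and dip its level

### The arm

A 7-joint arm with a two-finger parallel gripper is mounted at the origin on the work surface; the furniture and walls round the work are solid. World frame = base frame: x ahead of the robot, y to its left, z up, the work surface at z = 0. Lengths are in m, angles in rad, forces in N, time in s.
With the tool pointing down it reaches from about 0.4 to 0.85 m from the base axis. Payload 10.4 kg.
Tool frame: the origin (TCP) lies between the finger pads; the fingertips stand 14 mm ahead of it and the grasp point (between the pads) lies 5 mm behind it (r.finger_overhang is the z of the fingertips in the tool frame, in m); z points along the fingers, y is the line along which they close (so a half turn about z gives the same grasp; the last joint's range is limited). The gripper opens to 87 mm and grips with 3 to 60 N. Pads are 19 mm wide; open, the fingers measure 117 mm over their backs; the gripper's body (75 mm by 190 mm) begins 51 mm behind the grasp point.
Start: joints at [-1.307, 0.332, -0.065, 1.46, 0.022, 1.35, -0.088], TCP at [0.177, 0.6, 0.197] pointing down, gripper open.
Joint ranges: [-2.6, 2.6], [-0.5, 2.12], [-1.47, 1.34], [0.16, 2.42], [-1.27, 4.41], [0.06, 2.06], [-2.6, 2.6]. Speed limits (rad/s): [2.22, 2.22, 2.79, 2.79, 3.14, 3.14, 3.14].

### API

Orientations are given as a unit quaternion [x, y, z, w].
In Python, from bench import r, optics gives the robot as it stands.
- The arm moves only by the shell command python3 -m pendant 'ROWS' [FORCE]. ROWS is JSON, a list of rows, each a list of 7 numbers: the closure, from -1 (fully open) to 1 (shut), then the shift along the tool's x, y, z scaled (see below), then the turn, a rotation vector about the tool's x, y, z scaled (see below). In form: [[grip, x, y, z, rx, ry, rz], ...]. A call has 1 to 8 rows; each row is the pose to reach, as a shift and turn from the pose commanded when the call began, along the tool's axes at that moment; what a row does not reach only later rows make up. The controller multiplies each number of a shift by 0.3 m and each number of a turn by 120 degrees. A row lasts 1/8 s, in which the tool goes at most 62.5 mm and 10.7 degrees, less where a joint would pass 70% of its speed; a pose out of reach is approached as far as the arm can. A call with a number of a shift or a turn outside -1 to 1 is refused whole. A call with a gripper value outside its range is refused whole. The fingers move at their own pace and stop on an object; FORCE is the grip in N (left out, the last holds). Time passes only in rows, so rows that repeat a pose let the fingers close. It gives the time, the measured TCP pose, the force, the opening and the grip force at its end, in the units of the state.
- r.read_state(): the state, without advancing time (a new reading comes with each control period).
- optics.camera(name): name is "side" or "top"; returns a dict with "pixels" (420x560x3 uint8, red, green, blue), "vfov" (degrees; the focal length in pixels is half the picture's height over the tangent of half this angle, whatever the lens; pixels are square), "cx", "cy" (the principal point, pixels), "D" ([k1, k2, p1, p2, k3] as OpenCV has them; the pictures are not rectified), "rvec" (rotation vector, rad) and "tvec" (3), from world to camera coordinates, as OpenCV has them. Camera axes: x right, y down, z forward; pixel columns grow to the right and rows downward; lengths in m; the calibration is good to about 2 mm. A picture is of the moment at which its call begins. There is no depth.
- r.close_job(): hands the job in; it is judged then, once.
The state is a dict: "time": time; "joint_positions": joint angles; "joint_vel": joint speeds; "joint_torque": joint torques, N m; "ee_pos": TCP position; "eef_rot": TCP orientation; "ft_force": force on the tool from outside, world axes, zero at the start; "torque": the same for the moment, N m; "width": finger opening in m; "grip_force": force on a finger pad.
Only numpy, scipy, OpenCV 4.12 (cv2) and the standard library are available. Lean on these libraries where they do the work, as an engineer would, in place of code of your own. Each camera call takes 0.05 s, during which the arm holds its last target. There are 200 camera calls.

### The job

Get the brine maker ready for curing: tip all five salt tablets out of the small scoop through the wide funnel so that they drop into the salt column, and lay the scoop back down flat on the worktop, away from the gripper. The salt lifts the brine, so dip the level afterwards: take the gauge rod off its drip rest, slide it down the slanting dip neck until its collar stops against the mouth, draw it right out again, and finish still holding it in the gripper, motionless and level, at least 20 cm above the worktop and touching nothing else, so that the mark at its tip can be read. Leave the other things on the worktop where they stand.

Things in the scene. Friction and masses are not known exactly. Their poses are not given: they have to be found in the camera images.
- brine_maker: fixed stainless tank, 200 mm (x) by 240 mm (y), its flat top 126 mm above the worktop, with a wide round funnel on the top and a slanting dip neck that sticks out of its -y end. Origin: under the tank's centre, on the worktop; z up; -x is its front (drain cock, sticks out 30 mm). It stands turned by -0.32 to +0.06 rad about z
- funnel_mouth (a point): centre of the funnel's mouth, 185 mm above the worktop and 45 mm towards +y of the tank's centre; inner diameter 166 mm. The funnel narrows over 57 mm of height to the throat
- funnel_throat (a point): centre of the funnel's throat, 128 mm above the worktop, straight below the mouth; 62 mm bore. Below it the salt column goes on with the same bore, down to its floor 54 mm above the worktop. A tablet counts as in the column when its centre is below this point and inside the bore
- dip_neck: guide tube fixed to the tank. Origin: centre of its mouth, 165 mm above the worktop, 200 mm towards -y of the tank's centre. Its x axis runs down the bore: along the tank's +y and 40 degrees below the horizontal; its y axis is level. Bore 17 mm, flared to 27 mm at the mouth over the first 12 mm; the mouth's flat rim is 44 mm across; the bore is free for more than 150 mm
- gauge_rod: loose round steel rod, 264 mm long, about 0.1 kg. Origin: centre of the collar's stop face; x axis to the tip. From origin to tip: 12 mm diameter, 150 mm long, last 10 mm tapered to 6. Collar: 40 mm across, x = -10 to 0 mm. Then a 10 mm neck, then the handle, 16 mm diameter, x = -34 to -114 mm. Balances near its origin. Starts level across the drip rest, axis 75 mm above the worktop
- rod_tip (a point): end of the rod's tip, x = +150 mm on the rod
- rod_handle (a point): middle of the rod's handle, x = -74 mm on the rod
- drip_rest: fixed steel pan, 240 (x) by 70 mm, 14 mm high, with two upright notched plates 4 mm thick, 48 mm wide, up to 84 mm high, at x = +90 and -52 mm, across which the rod lies along the pan's x axis, tip towards +x. Origin: under the pan's centre. The rod's handle sticks out beyond the plate at -52 mm, at x = -64 to -144 mm; nothing stands beside it
- salt_scoop: loose aluminium scoop, about 0.15 kg, lying flat. Origin: underside, middle of the bowl; lip at x = +62 mm, z up. Bowl x -49 to +62, 72 mm wide, floor 3 mm, walls 44 mm high at the back, falling to the open front. Black flat-sided handle, x = -51 to -147 mm, 18 wide (y), 14 high, middle line 36 mm above the underside. Tablets slide out when it is tipped nose down by 30 to 45 degrees
- scoop_handle (a point): grip point on the scoop's handle, x = -100 mm, 36 mm above the scoop's underside
- scoop_lip (a point): middle of the scoop's lip, at its underside
- tablet_0: white pressed salt tablet, rounded, 21 mm diameter, 13 mm thick, 12 g, loose in the scoop's bowl at the start; origin at its centre
- tablet_1: white pressed salt tablet, rounded, 21 mm diameter, 13 mm thick, 12 g, loose in the scoop's bowl at the start; origin at its centre
- tablet_2: white pressed salt tablet, rounded, 21 mm diameter, 13 mm thick, 12 g, loose in the scoop's bowl at the start; origin at its centre
- tablet_3: white pressed salt tablet, rounded, 21 mm diameter, 13 mm thick, 12 g, loose in the scoop's bowl at the start; origin at its centre
- tablet_4: white pressed salt tablet, rounded, 21 mm diameter, 13 mm thick, 12 g, loose in the scoop's bowl at the start; origin at its centre
- cure_tin: bystander: white tin with a screw lid, 60 mm diameter, 100 mm high, standing behind and to the right; origin under its centre
- oil_bottle: bystander: small white bottle, 44 mm diameter, 120 mm high, near the tin; origin under its centre
- board_brush: bystander: scrub brush, 30 x 110 x 42 mm, long along its y axis, lying in front of the tank; origin under its centre
- weight_big: bystander: round weight with a knob, 40 mm diameter, 43 mm high, behind on the left; origin under its centre
- weight_small: bystander: round weight with a knob, 33 mm diameter, 36 mm high, beside the larger one; origin under its centre

How it is judged:
By the outcome, as a careful person would: the job done as asked, in the order asked, and still so for the second after the job is handed in, while the arm keeps its last pose, push and grip.
It also fails if it takes over 72 s, if anything falls off the work surface, if the arm or the gripper's body presses on something with over 40 N, if the wrist force passes 120 N, or if a joint passes its speed limit or range.

## Working session

There is one attempt and no reset: what is moved stays moved. The work goes in short steps, Python scripts to look and compute and a shell command to move; the robot and the scene stay as the last step left them, time stands still between calls to the robot, and variables do not carry over. Pictures are saved under pics/ and viewed, at most 10 in all, crops included, and the job is handed in when it is done.

```bash
ls; mkdir -p pics; cat > h.py <<'E'
import numpy as np, cv2
from bench import r, optics
from scipy.spatial.transform import Rotation as R
def cam(n):
    c=optics.camera(n); f=210/np.tan(np.radians(c['vfov'])/2)
    c['K']=np.array([[f,0,c['cx']],[0,f,c['cy']],[0,0,1.]]);c['R']=cv2.Rodrigues(np.array(c['rvec'],float))[0]
    c['t']=np.array(c['tvec'],float).ravel();c['D']=np.array(c['D'],float);return c
def ray(c,px):
    u=cv2.undistortPoints(np.array(px,float).reshape(-1,1,2),c['K'],c['D']).reshape(-1,2)
    d=np.c_[u,np.ones(len(u))]@c['R'];return -c['R'].T@c['t'],d/np.linalg.norm(d,axis=1)[:,None]
def onz(c,px,z):
    o,d=ray(c,px);return o+d*((z-o[2])/d[:,2])[:,None]
def tri(c1,p1,c2,p2):
    o1,d1=ray(c1,[p1]);o2,d2=ray(c2,[p2]);s=np.linalg.lstsq(np.c_[d1[0],-d2[0]],o2-o1,rcond=None)[0]
    a=o1+s[0]*d1[0];b=o2+s[1]*d2[0];return (a+b)/2,np.linalg.norm(a-b)
def proj(c,P):
    return cv2.projectPoints(np.array(P,float).reshape(-1,1,3),c['R'],c['t'],c['K'],c['D'])[0].reshape(-1,2)
def save(c,n): cv2.imwrite('pics/'+n,c['pixels'][:,:,::-1])
def delta(p,q):
    """row numbers from the current measured pose to pose p,q(Rotation)"""
    s=r.read_state();Q=R.from_quat(s['eef_rot'])
    return np.round(np.r_[Q.inv().apply(np.array(p)-s['ee_pos'])/.3,(Q.inv()*q).as_rotvec()/np.radians(120)],4)
E
python3 - <<'E'
from h import *
np.set_printoptions(precision=4,suppress=True)
for n in('top','side'):
    c=cam(n);cv2.imwrite(f'pics/{n}0.png',cv2.resize(c['pixels'][:,:,::-1],(784,588)))
    print(n,c['K'],c['D'],-c['R'].T@c['t'],c['R'])
print(r.read_state(),r.finger_overhang)
E
```

```text
pics
top [[405.4134   0.     282.1478]
 [  0.     405.4134 213.3919]
 [  0.       0.       1.    ]] [-0.0246  0.      0.      0.      0.    ] [0.3632 0.0167 1.2705] [[-0.0085 -0.9995 -0.0299]
 [-0.9857  0.0134 -0.1677]
 [ 0.1681  0.028  -0.9854]]
side [[448.4795   0.     278.6764]
 [  0.     448.4795 210.8664]
 [  0.       0.       1.    ]] [-0.1441  0.      0.      0.      0.    ] [ 0.0005 -1.0756  0.869 ] [[ 0.891  -0.4539  0.0082]
 [-0.2252 -0.4576 -0.8602]
 [ 0.3942  0.7646 -0.5099]]
{'time': 0.1, 'joint_positions': array([-1.3066,  0.3328, -0.0647,  1.4609,  0.0216,  1.3499, -0.0884]), 'joint_vel': array([-0.0012, -0.0017, -0.0004, -0.0033,  0.0003, -0.0011, -0.0001]), 'joint_torque': array([  0.002 , -62.4557,   0.0251, -39.0711,  -0.0614,   0.0366,
         0.0001]), 'ee_pos': array([0.1767, 0.5991, 0.1959]), 'eef_rot': array([ 0.1429,  0.9897, -0.0007, -0.0001]), 'ft_force': array([ 0.2681,  0.378 , -0.3427]), 'torque': array([-0.0026,  0.0126,  0.025 ]), 'grip_force': 0.0, 'width': 0.08685288597876734} 0.014
```

View pics/top0.png

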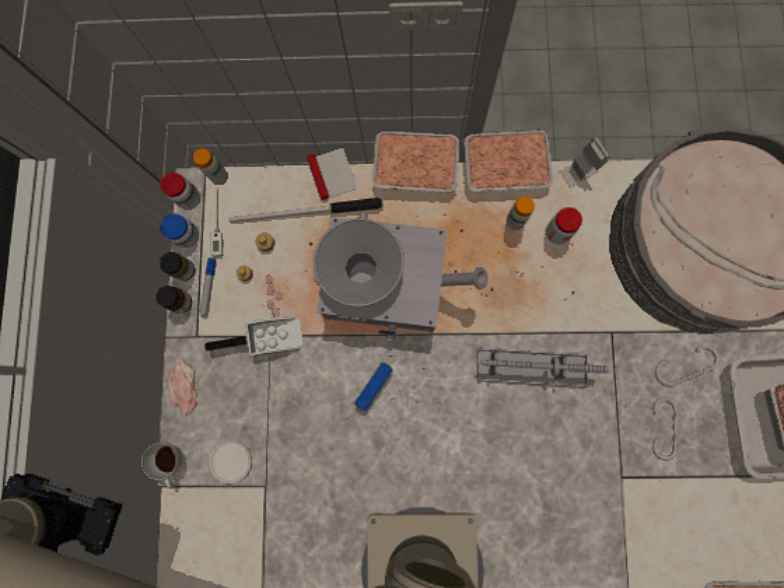

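View pics/side0.png

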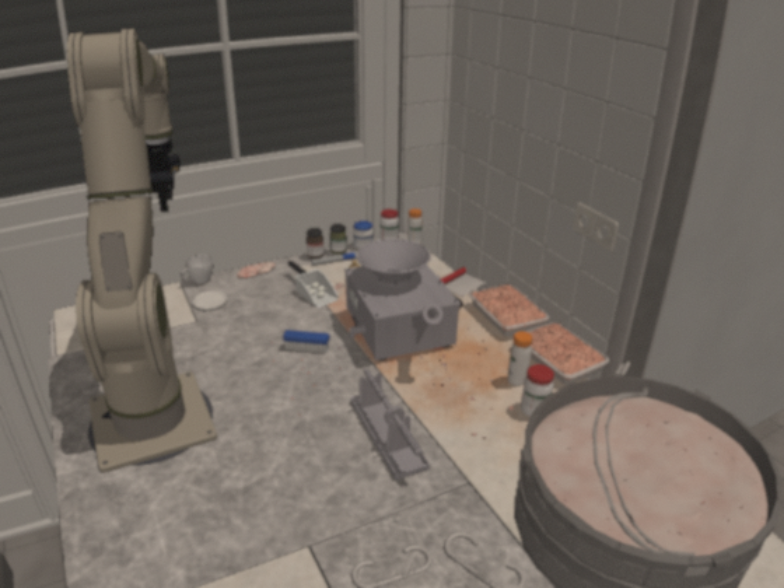

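The top view shows the scoop at (206–300, 318–355) with its lip to the right. The funnel mouth is at about (358,263), the neck mouth at (481,278), and the rest with the rod at (478–608, 350–385), handle to the right (-y). The side view shows the same layout. Next I'll take an enlarged mosaic to pick edges from.

```bash
python3 - <<'E'
from h import *
t=cam('top');s=cam('side')
def crop(c,x,y,w,h,k):
    im=cv2.resize(c['pixels'][y:y+h,x:x+w,::-1],None,fx=k,fy=k,interpolation=cv2.INTER_CUBIC)
    for i in range(0,w,10):
        cv2.line(im,(i*k,0),(i*k,6 if i%50 else 14),(0,255,255),1)
    for j in range(0,h,10): cv2.line(im,(0,j*k),(6,j*k),(0,255,255),1)
    return im
a=crop(t,140,220,80,40,5);b=crop(t,335,240,80,40,5);d=crop(t,220,145,133,95,3)
e=crop(s,245,255,80,95,4)
m=np.zeros((600,800,3),np.uint8)
m[:200,:400]=a;m[:200,400:]=b;m[205:490,:399]=d;m[205:585,405:725]=e
cv2.imwrite('pics/mos.png',m)
E
```

```text
(no output)
```

View pics/mos.png

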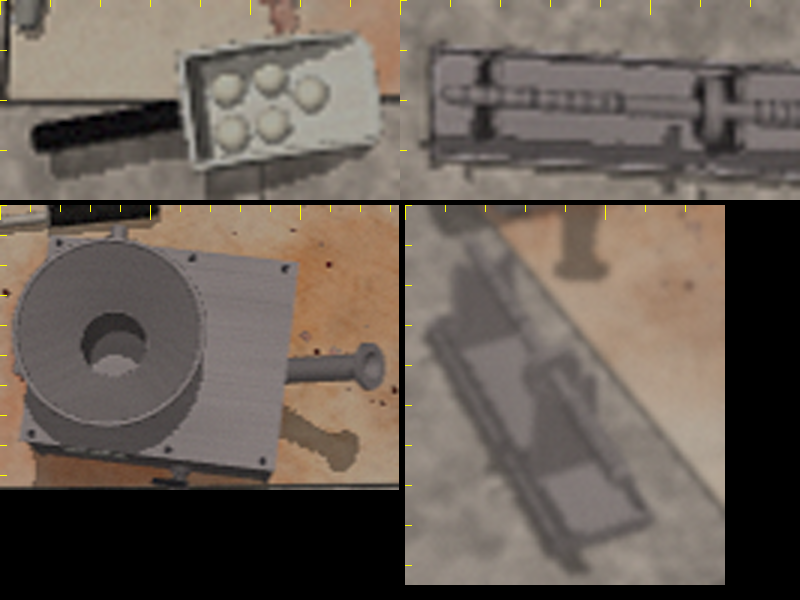

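The mosaic gives these pixel positions. Scoop handle runs from (147,247) to (176,242), and the back wall and lip are clear. Funnel ring centre is about (256,187), neck mouth about (344,199), and the rod runs from its tip at (344,259) to the handle end at about (433,264).

```bash
python3 - <<'E'
from h import *
np.set_printoptions(precision=4,suppress=True)
t=cam('top');im=t['pixels'].astype(int)
# scoop handle: dark mask
m=np.zeros((420,560),np.uint8);m[230:255,143:178]=(im[230:255,143:178].max(2)<45)
n,l,st,ce=cv2.connectedComponentsWithStats(m);k=1+np.argmax(st[1:,4]);m=(l==k).astype(np.uint8)
ct=cv2.findContours(m,0,2)[0][0];rect=cv2.minAreaRect(ct);print('handle',rect,st[k]);print(onz(t,cv2.boxPoints(rect),.043))
c=onz(t,[rect[0]],.041)[0];print('centre',c)
pts=np.array([[176.6,231],[179,253.6],[215,229],[216,250]]);print('bowl back .044',onz(t,pts[:2],.044),'lip .003',onz(t,pts[2:],.003))
# tablets
w=np.zeros_like(m)
hsv=cv2.cvtColor(t['pixels'],cv2.COLOR_RGB2HSV)
# funnel
th=np.array([[14,335],[205,335],[109,240],[109,425]],float)-[0,205];th=th/3+[220,145];P=onz(t,th,.185);print('funnel mouth',P,P[:2].mean(0),P[2:].mean(0))
th=np.array([[81,345],[147,345],[113,313],[115,375]],float)-[0,205];th=th/3+[220,145];P=onz(t,th,.128);print('throat',P[:2].mean(0),P[2:].mean(0))
th=np.array([[371,367-205]])/3+[220,145];print('neck',onz(t,th,.165))
th=(np.array([[52,240],[297,264],[273,480],[20,442]],float)-[0,205])/3+[220,145]
P=onz(t,th,.126);print('tank top corners',P,P.mean(0),np.linalg.norm(P-np.roll(P,1,0),axis=1),np.arctan2(*(P[0]-P[1])[:2]),np.arctan2(*(P[3]-P[2])[:2]))
rod=np.array([[344.4,258.8],[433.6,263.8]]);P=onz(t,rod,.075);print('rod',P,np.linalg.norm(P[0]-P[1]))
E
python3 - <<'E'
import sys;sys.path.insert(0,'.')
from h import *
t=cam('top')
im=t['pixels'][235:280,340:440,::-1];a=cv2.resize(im,None,fx=8,fy=8,interpolation=cv2.INTER_CUBIC)
cv2.imwrite('pics/rest.png',cv2.convertScaleAbs(a,alpha=1.6))
E
```

```text
handle ((161.00001525878906, 245.00003051757812), (5.88348388671875, 29.025188446044922), 78.69007110595703) [147 240  29  10 161]
[[0.4798 0.4702 0.043 ]
 [0.4964 0.3824 0.043 ]
 [0.4786 0.3781 0.043 ]
 [0.462  0.4658 0.043 ]]
centre [0.4794 0.4248 0.041 ]
bowl back .044 [[0.5218 0.3769 0.044 ]
 [0.4523 0.3671 0.044 ]] lip .003 [[0.532  0.2661 0.003 ]
 [0.4655 0.2617 0.003 ]]
funnel mouth [[0.6206 0.2056 0.185 ]
 [0.6178 0.03   0.185 ]
 [0.7098 0.1183 0.185 ]
 [0.5356 0.1178 0.185 ]] [0.6192 0.1178 0.185 ] [0.6227 0.118  0.185 ]
throat [0.6227 0.1185 0.128 ] [0.6238 0.1185 0.128 ]
neck [[ 0.5899 -0.1229  0.165 ]]
tank top corners [[ 0.7297  0.1799  0.126 ]
 [ 0.7011 -0.0596  0.126 ]
 [ 0.4904 -0.0319  0.126 ]
 [ 0.5297  0.2085  0.126 ]] [0.6127 0.0742 0.126 ] [0.2021 0.2412 0.2125 0.2436] 0.11886009809226572 0.16193077150068408
rod [[ 0.4298 -0.1304  0.075 ]
 [ 0.4123 -0.3888  0.075 ]] 0.25903480290987424
```

View pics/rest.png

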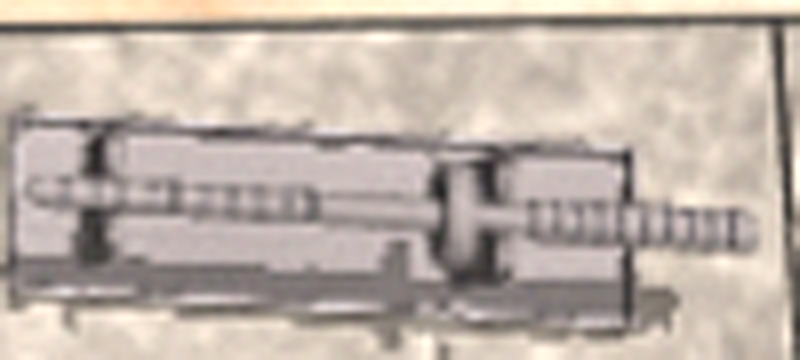

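```bash
cat >> h.py <<'E'
np.set_printoptions(precision=4,suppress=True)
SC=np.array([.123,-.992,0]);SC/=np.linalg.norm(SC)
UP=np.array([0,0,1.])
def tool(fwd,pitch,base=0):
    """tool x = -fwd for object axis fwd (level), nose down by pitch(deg); base: tool lean"""
    f=np.array(fwd,float);f/=np.linalg.norm(f);a=np.radians(pitch)
    x=-(f*np.cos(a)-UP*np.sin(a));z=-(UP*np.cos(a)+f*np.sin(a));return R.from_matrix(np.c_[x,np.cross(z,x),z])
def st():
    s=r.read_state();print('t',round(s['time'],2),s['ee_pos'],s['eef_rot'],'F',s['ft_force'],'w',round(s['width'],4),'g',round(s['grip_force'],1),'\n j',s['joint_positions'])
E
python3 -c "
from h import *
q=tool(SC,0);print(q.as_matrix());print(delta([.48,.4248,.14],q))"
```

```text
[[-0.123   0.9924  0.    ]
 [ 0.9924  0.123  -0.    ]
 [-0.      0.     -1.    ]]
[-1.1341 -0.2722  0.1882 -0.0002  0.0001  0.5542]
```

```bash
python3 -m pendant '[[-1,-0.19,-0.05,0,0,0,0.09],[-1,-0.38,-0.1,0,0,0,0.18],[-1,-0.57,-0.14,0,0,0,0.27],[-1,-0.76,-0.18,0.05,0,0,0.36],[-1,-0.95,-0.22,0.1,0,0,0.45],[-1,-1,-0.26,0.15,0,0,0.54],[-1,-1,-0.27,0.188,0,0,0.554],[-1,-1,-0.27,0.188,0,0,0.554]]' 55; python3 -c "
from h import *
st();print(delta([.48,.4248,.14],tool(SC,0)));print(delta([.48,.4248,.032],tool(SC,0)))"
```

```text
time: 1.3
ee_pos: [0.4399, 0.4377, 0.1395]
eef_rot: [0.66, 0.751, -0.001, -0.0]
ft_force: [-0.0, 0.2, 0.6]
width: 0.0872
grip_force: 0.0
t 1.3 [0.4399 0.4377 0.1395] [ 0.6602  0.7511 -0.0007 -0.0004] F [-0.0364  0.1522  0.552 ] w 0.0872 g 0.0 
 j [-1.044   0.3595  0.2382  1.5606 -0.0889  1.2336 -0.6622]
[-0.0599  0.1271 -0.002  -0.0008  0.0002  0.0026]
[-0.0598  0.1277  0.358  -0.0008  0.0002  0.0026]
```

```bash
python3 -m pendant '[[-1,-0.06,0.127,0,0,0,0],[-1,-0.06,0.127,0.1,0,0,0],[-1,-0.06,0.127,0.24,0,0,0],[-1,-0.06,0.127,0.355,0,0,0],[-1,-0.06,0.127,0.355,0,0,0],[1,-0.06,0.127,0.355,0,0,0],[1,-0.06,0.127,0.355,0,0,0],[1,-0.06,0.127,0.355,0,0,0]]' 55;python3 -m pendant '[[1,0,0,0,0,0,0],[1,0,0,0,0,0,0],[1,0,0,0,0,0,0],[1,0,0,0,0,0,0]]'; python3 -c "
from h import *
st();print(delta([.48,.4248,.032],tool(SC,0)))"
```

```text
time: 2.3
ee_pos: [0.4821, 0.4244, 0.0351]
eef_rot: [0.662, 0.75, 0.001, -0.0]
ft_force: [-0.6, 0.2, 0.6]
width: 0.0645
grip_force: 0.0
time: 2.8
ee_pos: [0.4816, 0.4238, 0.0337]
eef_rot: [0.662, 0.749, -0.0, -0.0]
ft_force: [-0.1, 0.3, 0.3]
width: 0.0253
grip_force: 0.0
t 2.8 [0.4816 0.4238 0.0337] [ 0.662   0.7495 -0.     -0.    ] F [-0.0962  0.3084  0.2719] w 0.0253 g 0.0 
 j [-0.9751  0.503   0.239   1.6011 -0.1317  1.0533 -0.5756]
[ 0.0041 -0.005   0.0057 -0.      0.      0.0002]
```

Closing, then a small lift, with a check from both cameras.

```bash
python3 -m pendant '[[1,0,0,0,0,0,0],[1,0,0,0,0,0,0],[1,0,0,0,0,0,0],[1,0,0,0,0,0,0],[1,0,0,-0.03,0,0,0],[1,0,0,-0.1,0,0,0],[1,0,0,-0.2,0,0,0],[1,0,0,-0.2,0,0,0]]'; python3 -c "
from h import *
st()
t=cam('top');s=cam('side')
a=cv2.resize(t['pixels'][190:270,130:240,::-1],None,fx=4,fy=4);b=cv2.resize(s['pixels'][150:240,180:260,::-1],None,fx=4,fy=4)
m=np.zeros((360,770,3),np.uint8);m[:320,:440]=a;m[:360,445:765]=b;cv2.imwrite('pics/grasp.png',m)"
```

```text
time: 3.8
ee_pos: [0.4831, 0.425, 0.0971]
eef_rot: [0.662, 0.749, 0.003, 0.0]
ft_force: [-0.8, -0.4, -0.4]
width: 0.0003
grip_force: 0.0
t 3.8 [0.4831 0.425  0.0971] [0.6621 0.7494 0.0026 0.0001] F [-0.8403 -0.3862 -0.4479] w 0.0003 g 0.0 
 j [-0.984   0.4391  0.2513  1.5486 -0.1158  1.1634 -0.5867]
```

View pics/grasp.png

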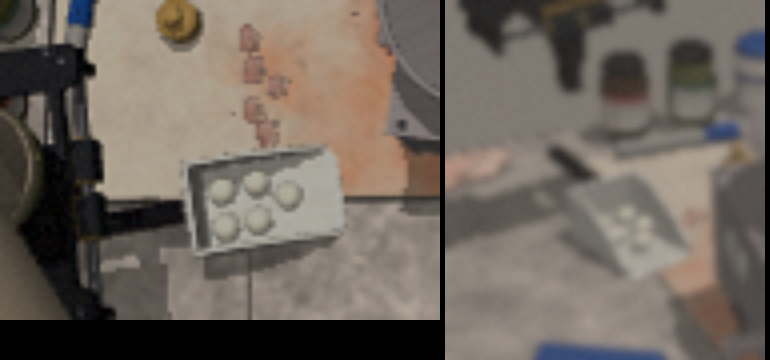

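The fingers closed on nothing. In the picture the scoop still lies flat with all five tablets, its handle end near crop (100,215) in the top view. I'll compare the projected TCP with the image.

```bash
python3 - <<'E'
from h import *
t=cam('top');s=cam('side');e=r.read_state()['ee_pos']
for n,c in(('t',t),('s',s)):
    print(n,proj(c,[e,e-[0,0,.014],[.48,.4248,.036],[.467,.524-.05,.036],[.499,.264,0]]))
a=cv2.resize(t['pixels'][200:270,110:210,::-1],None,fx=4,fy=4);b=cv2.resize(s['pixels'][120:220,170:260,::-1],None,fx=4,fy=4)
for c,im,o in((t,a,(110,200)),(s,b,(170,120))):
    for P,col in((e-[0,0,.014],(0,0,255)),([.48,.4248,.036],(0,255,0)),([.474,.4725,.036],(255,0,0))):
        p=proj(c,[P])[0];cv2.circle(im,tuple(int(round((p[i]-o[i]+.5)*4)) for i in(0,1)),3,col,-1)
m=np.zeros((400,765,3),np.uint8);m[:280,:400]=a;m[:400,405:765]=b;cv2.imwrite('pics/chk.png',cv2.convertScaleAbs(m,alpha=1.6))
E
```

```text
t [[155.758  242.7789]
 [157.3379 243.2321]
 [161.5239 244.9565]
 [145.6179 249.3236]
 [215.6445 239.4736]]
s [[211.9859 178.1827]
 [212.2191 181.4062]
 [212.5245 191.0684]
 [205.335  186.5677]
 [232.6526 216.8569]]
```

View pics/chk.png

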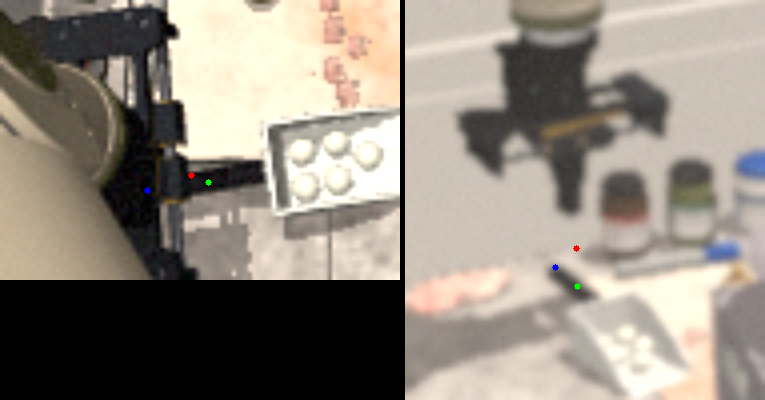

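The state's fingertip (red dot) sits about 9 px below the dark finger end at side crop (568,210). I'll check whether a paler pad extends below that.

```bash
python3 - <<'E'
from h import *
s=cam('side');g=s['pixels'].mean(2).astype(int)
print('cols',list(range(204,220)))
for y in range(158,196,2): print(y,g[y,204:220])
st()
t=cam('top');g=t['pixels'].mean(2).astype(int)
for y in range(232,254,2): print(y,g[y,140:172])
E
```

```text
cols [204, 205, 206, 207, 208, 209, 210, 211, 212, 213, 214, 215, 216, 217, 218, 219]
158 [ 64  60  51  46  42  41  39  40  41  40  51  71  90 103 110 115]
160 [ 98  80  55  41  38  39  36  36  38  35  61  96 113 121 120 121]
162 [119 104  80  50  39  35  38  41  38  41  63  95 116 120 122 119]
164 [120 117  96  68  45  36  41  40  41  41  65  97 116 119 113  95]
166 [122 120 112  91  59  38  38  38  43  61  90 114 120 115  98  71]
168 [122 120 115  94  61  40  36  39  41  64  94 115 121 117  99  75]
170 [121 121 116  94  62  40  37  40  42  63  93 117 122 115  90  65]
172 [121 121 118 107  83  61  44  42  55  74  98 118 121 113  90  63]
174 [121 121 121 119 115 105  96  97 104 111 118 119 122 118 106  87]
176 [121 120 121 122 122 120 121 120 121 123 121 120 122 120 117 110]
178 [121 122 121 121 120 122 122 122 121 120 121 123 121 120 118 111]
180 [121 121 122 121 121 121 121 121 120 122 123 119 116 113 111 104]
182 [119 120 118 117 116 122 125 125 123 118 114 103  94  89  88  84]
184 [114 115 121 127 129 134 134 136 131 118 104  95  91  90  88  84]
186 [122 114  96  91  97 111 120 1
[... 1077 characters left out ...]
  0 19 43 43 44 40 31 30
 36 29 35 33 31 32 33 25]
242 [ 0  8  0  2  9 10 10  7 16 17 13  9 19 31 28 14  9 50 86 81 54 37 38 19
  0  0  9 18 16 16 13 19]
244 [ 1  8  2  4  1 10  3  0 12 26 18 16 12 31 34 16 11  2 11  7 13  7  8 15
  8  5 14 19 17 20 19 18]
246 [15  6 14 11 14  0  8  0 14 14 26 22 28 33 33 13 10 12 14 24 15  4  6  0
  9  0 10 18 20 20 33 45]
248 [11  8  1 16 16  0  6  7  4 13 28 13 15 29 35 18  1 11 39 35 45 63 58 70
 87 89 86 87 78 74 79 76]
250 [ 9  0  4  5 10  2  9  4 11  9 24 38 55 50 62 45 58 53 83 87 88 90 91 86
 91 92 89 87 83 80 84 78]
252 [  7   6   6   3   3  12   7   7   9   7  82  85  51  41  54  53  89  81
  84  84  79  78  80  85  86  89  91  99  83  89 134 124]
```

```bash
python3 -m pendant '[[-1,0,0,0,0,0,0],[-1,0,0,0,0,0,0],[-1,0,0,0,0,0,0],[-1,0,0,0,0,0,0],[-1,0,0,0,0,0,0],[-1,0,0,0,0,0,0],[-1,0,0,0,0,0,0],[-1,0,0,0,0,0,0]]' ; python3 - <<'E'
from h import *
st();t=cam('top');s=cam('side');S=r.read_state();q=R.from_quat(S['eef_rot']);e=S['ee_pos']
P=[e+q.apply([0,k*(S['width']/2+.007),.014]) for k in(-1,0,1)]
a=cv2.resize(t['pixels'][190:290,110:210,::-1],None,fx=4,fy=4);b=cv2.resize(s['pixels'][120:220,165:260,::-1],None,fx=4,fy=4)
for c,im,o in((t,a,(110,190)),(s,b,(165,120))):
    for p in proj(c,P): cv2.circle(im,tuple(int(round((p[i]-o[i]+.5)*4)) for i in(0,1)),3,(0,0,255),-1)
    print(proj(c,P))
m=np.zeros((400,785,3),np.uint8);m[:400,:400]=a;m[:400,405:785]=b;cv2.imwrite('pics/chk2.png',cv2.convertScaleAbs(m,alpha=1.8))
E
```

```text
time: 5.1
ee_pos: [0.4817, 0.4238, 0.0937]
eef_rot: [0.662, 0.749, 0.0, -0.0]
ft_force: [-1.0, 0.2, 0.3]
width: 0.0723
grip_force: 0.0
t 5.1 [0.4817 0.4238 0.0937] [ 0.662   0.7495  0.     -0.    ] F [-0.9668  0.1685  0.333 ] w 0.0723 g 0.0 
 j [-0.9839  0.4422  0.2506  1.5517 -0.116   1.1623 -0.5866]
[[158.4201 258.7757]
 [157.1462 243.0558]
 [155.8981 227.5385]]
[[201.3371 184.2309]
 [212.2875 181.169 ]
 [222.9857 178.1864]]
```

View pics/chk2.png

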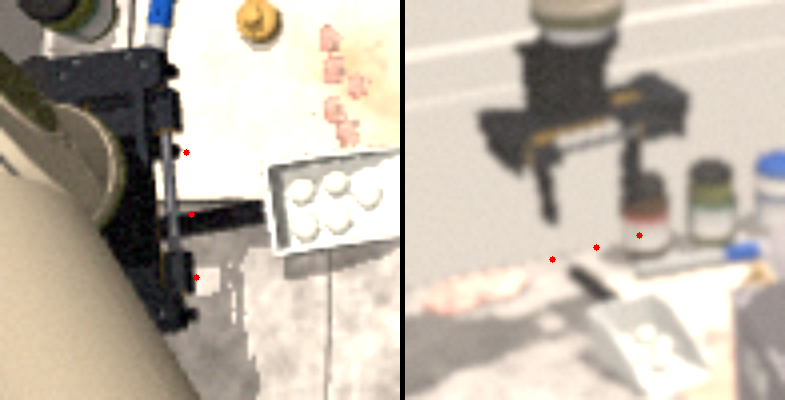

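The true fingertips are about 9 px higher in the side view than the state claims: left tip at (201,175.5) against a predicted (201.3,184.2). I'll check the start picture for the same bias, and triangulate the tip and the worktop.

```bash
python3 - <<'E'
from h import *
t=cam('top');s=cam('side')
e=np.array([.1767,.5991,.1959]);y=np.array([.283,.959,0])
for k in(-1,0,1):
    p=e+k*.05*y-[0,0,.014];print('start tip side0.png px',proj(s,[p])[0]*1.4)
im=cv2.imread('pics/side0.png').max(2)
for yy in range(180,236,4): print(yy,im[yy,140:190:3])
# tilt: gripper body points now: left/right finger tips, side
g=s['pixels'].max(2)
for y0 in range(168,186): print(y0,g[y0,195:207],g[y0,216:228])
# worktop height check: scoop handle rear end & brush ends in both views
for n,c in(('t',t),('s',s)):
    h=cv2.cvtColor(c['pixels'],cv2.COLOR_RGB2HSV);m=cv2.inRange(h,(100,150,40),(125,255,255));m[:220]=0
    N,l,S,C=cv2.connectedComponentsWithStats(m);k=1+np.argmax(S[1:,4]);print(n,C[k],S[k])
    if n=='t':a=C[k]
    else:print('brush',tri(t,a,s,C[k]))
print('tablet check',tri(t,[161.5,245],s,[212.5,191.1]))
E
```

```text
start tip side0.png px [167.7757 224.821 ]
start tip side0.png px [169.997  217.4861]
start tip side0.png px [172.1196 210.511 ]
180 [103  99  91  71  33  32  29  30  29  30  30  64 121 126 127 127 125]
184 [106 101  94  71  29  25  24  25  27  26  30  65 121 126 127 126 127]
188 [ 89  81  73  60  35  24  23  24  22  28  37  78 123 127 126 125 127]
192 [ 60  59  71  60  68  65  40  23  22  30  41 102 127 127 127 130 134]
196 [103 104 104  93 113 121  67  26  23  29  41 115 145 147 148 148 141]
200 [120 112  94  84 122 146 110  30  25  70 105 124 130 127 128 126 127]
204 [122 111  94  85 115 129 109  40  23  82 124 127 126 127 125 127 127]
208 [122 114  94  83 109 125 117  48  22  57 120 126 127 126 125 126 126]
212 [121 109  92  81  92 124 124 104  94 101 123 128 127 129 131 131 134]
216 [123 108  91  77  97 127 128 131 133 133 133 133 133 130 128 129 127]
220 [121 107  89  75 102 132 132 128 128 128 126 126 125 125 127 127 127]
224 [119 104  85  78  97 124 126 126 126 125 126 126 127 126 127 125 126]
228 [118 103  86  77  79 119 127 127 124 125 125 126 125 126 126 126 126]
232 [116 
[... 1478 characters left out ...]
6 104 101 106 113 116 122 127 127 127 125]
182 [128 130 125 128 129 128 128 126 127 124 125 126] [100  95  94  89  91  94  97 100 108 107 106 103]
183 [129 128 125 124 128 129 128 125 119 119 122 128] [94 95 91 86 80 75 73 76 82 81 80 79]
184 [129 129 126 124 126 132 131 124 122 121 123 129] [98 94 93 89 82 73 73 76 79 84 86 90]
185 [132 137 130 131 132 133 134 131 134 129 126 122] [107 105 104  98  94  91  91  97 108 110 111 114]
t [266.3248 275.8248] [254 260  26  33 314]Traceback (most recent call last):
  File "<stdin>", line 14, in <module>
    return _wrapfunc(a, 'argmax', axis=axis, out=out, **kwds)
    return bound(*args, **kwds)
ValueError: attempt to get argmax of an empty sequence
```

The start picture has the same offset: tip at row about 211, predicted 225. So the real tool sits about 36 mm higher than reported, while the cameras and the scoop's geometry agree with each other. I'll lower by that much more, watching the force.

```bash
python3 -m pendant '[[-1,0,0,0.1,0,0,0],[-1,0,0,0.2,0,0,0],[-1,0,0,0.25,0,0,0],[-1,0,0,0.28,0,0,0],[-1,0,0,0.31,0,0,0],[-1,0,0,0.33,0,0,0],[-1,0,0,0.33,0,0,0],[-1,0,0,0.33,0,0,0]]' ; python3 - <<'E'
from h import *
st();s=cam('side');g=s['pixels'].max(2)
S=r.read_state();q=R.from_quat(S['eef_rot']);e=S['ee_pos']
print(proj(s,[e+q.apply([0,k*(S['width']/2+.007),.014]) for k in(-1,0,1)]))
for y0 in range(184,212): print(y0,g[y0,195:207])
E
```

```text
time: 6.3
ee_pos: [0.4819, 0.424, -0.0048]
eef_rot: [0.662, 0.749, 0.0, -0.0]
ft_force: [-0.3, 0.8, 1.1]
width: 0.0868
grip_force: 0.0
t 6.3 [ 0.4819  0.424  -0.0048] [ 0.6621  0.7494  0.0004 -0.    ] F [-0.2813  0.849   1.1154] w 0.0868 g 0.0 
 j [-0.9685  0.5488  0.2307  1.624  -0.1437  0.9847 -0.5673]
[[202.512  206.6026]
 [213.9306 203.1133]
 [225.0763 199.713 ]]
184 [ 44  52  56  51  46  45  46  52  61  79 106 124]
185 [ 42  52  56  50  44  45  57  70  89 104 115 118]
186 [ 58  57  54  47  41  48  56  86 106 119 114 101]
187 [ 91  84  73  52  45  43  58  88 114 122 107  81]
188 [134 119 101  80  54  41  49  79 112 125 106  74]
189 [151 138 126  99  65  41  42  72 111 129 118  91]
190 [143 139 133 114  75  46  44  70 111 133 132 114]
191 [128 133 135 119  86  54  44  69 111 138 141 136]
192 [128 136 137 127 101  63  43  69 108 134 144 145]
193 [138 141 143 136 113  72  45  61  98 125 138 141]
194 [143 146 146 140 114  76  45  52  86 110 126 132]
195 [147 144 144 139 114  73  45  50  73  96 109 116]
196 [140 139 140 136 113  78  49  49  65  84  96 100]
197 [123 123 127 128 112  87  55  43  58  75  86  93]
198 [102 103 111 113 105  87  65  54  62  77  90  93]
199 [93 94 98 98 96 88 75 65 74 85 90 90]
200 [91 91 94 92 90 89 84 85 85 88 94 94]
201 [91 95 93 94 93 91 92 94 93 95 96 92]
202 [93 93 92 93 93 93 93 92 93 94 93 93]
203 [93 93 93 94 95 92 92 95 94 92 93 91]
204 [91 93 95 96 96 95 96 95 95 96 97 99]
205 [ 93  93  95  96  98  98 100 105 107 105 114 118]
206 [ 94  94  95 103 105 108 115 120 123 126 129 131]
207 [ 94  94  97 111 121 127 133 138 139 138 138 135]
208 [ 99 103 109 120 134 139 144 144 143 140 139 134]
209 [118 122 124 133 140 144 143 141 142 142 138 133]
210 [131 138 137 141 141 142 139 137 135 134 133 134]
211 [141 142 142 142 140 137 136 135 135 133 133 135]
```

```bash
for i in 1 2; do python3 -m pendant '[[1,0,0,0,0,0,0],[1,0,0,0,0,0,0],[1,0,0,0,0,0,0],[1,0,0,0,0,0,0],[1,0,0,0,0,0,0],[1,0,0,0,0,0,0],[1,0,0,0,0,0,0]]' 55; done
```

```text
time: 7.22
ee_pos: [0.4816, 0.4238, -0.0052]
eef_rot: [0.662, 0.749, 0.0, -0.0]
ft_force: [-0.3, -0.6, 0.0]
width: 0.0249
grip_force: 0.0
time: 8.1
ee_pos: [0.4816, 0.4238, -0.0052]
eef_rot: [0.662, 0.749, 0.0, -0.0]
ft_force: [-0.4, -0.2, 1.1]
width: 0.0175
grip_force: 54.4
```

```bash
python3 -m pendant '[[1,0,0,-0.05,0,0,0],[1,0,0,-0.15,0,0,0],[1,0,0,-0.3,0,0,0],[1,0,0,-0.45,0,0,0],[1,0,0,-0.6,0,0,0],[1,0,0,-0.7,0,0,0],[1,0,0,-0.75,0,0,0],[1,0,0,-0.75,0,0,0]]'; cat >> h.py <<'E'
B=np.array([0,0,.034])
def lipT(lip,p):
    q=tool(SC,p);return np.array(lip)-q.apply([-.161,0,.030])-B,q
E
python3 - <<'E'
from h import *
st()
print(delta(*lipT([.617,.148,.225],0)))
t=cam('top');s=cam('side')
a=cv2.resize(t['pixels'][180:270,130:240,::-1],None,fx=3.5,fy=3.5);b=cv2.resize(s['pixels'][80:190,180:280,::-1],None,fx=4,fy=4)
m=np.zeros((440,790,3),np.uint8);m[:a.shape[0],:a.shape[1]]=a;m[:440,389:789]=b;cv2.imwrite('pics/lift.png',cv2.convertScaleAbs(m,alpha=1.5))
E
```

```text
time: 9.1
ee_pos: [0.4819, 0.4239, 0.2204]
eef_rot: [0.662, 0.749, 0.001, -0.0]
ft_force: [0.3, -0.1, -2.9]
width: 0.0175
grip_force: 54.4
t 9.1 [0.4819 0.4239 0.2204] [ 0.6621  0.7494  0.0006 -0.    ] F [ 0.2821 -0.1483 -2.9216] w 0.0175 g 54.4 
 j [-0.995   0.3593  0.2698  1.3927 -0.0954  1.4011 -0.602 ]
[-0.4315  0.3338 -0.0021  0.0004 -0.0004  0.0001]
```

View pics/lift.png

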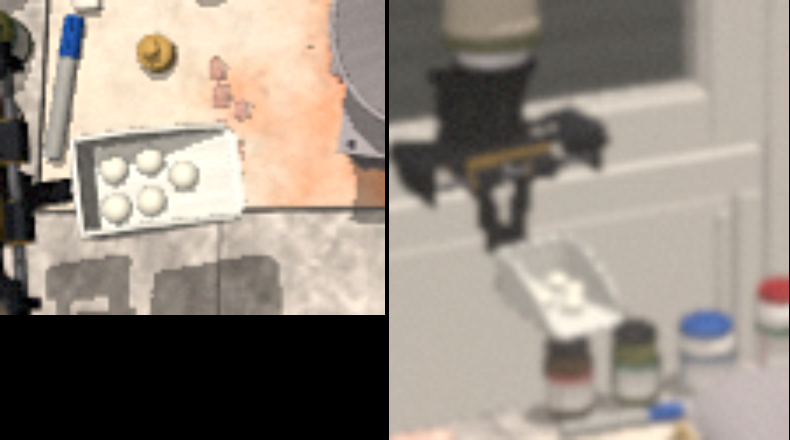

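The scoop is lifted level with all five tablets in the bowl, so I'll carry it to the funnel.

```bash
python3 -m pendant '[[1,-0.025,0.02,0,0,0,0],[1,-0.09,0.07,0,0,0,0],[1,-0.17,0.13,0,0,0,0],[1,-0.25,0.195,0,0,0,0],[1,-0.33,0.26,0,0,0,0],[1,-0.39,0.305,0,0,0,0],[1,-0.425,0.33,0,0,0,0],[1,-0.43,0.334,0,0,0,0]]'; python3 - <<'E'
from h import *
st()
for p in(10,20,30,40,48):print(p,delta(*lipT([.617,.148,.225-.02*p/48],p)))
t=cam('top');g=t['pixels'];P=proj(t,[[.617,.148,.225],[.617-.036*.99,.148-.036*.123,.225]]);print(P)
h=cv2.cvtColor(g,cv2.COLOR_RGB2HSV);m=cv2.inRange(h,(0,0,170),(180,40,255));m[:150]=0;m[250:]=0;m[:,:180]=0;m[:,300:]=0
x,y=np.nonzero(m)[::-1];print(x.min(),x.max(),y.min(),y.max(),len(x));cv2.imwrite('pics/pre.png',cv2.resize(g[120:270,130:330,::-1],None,fx=4,fy=4))
E
```

```text
time: 10.2
ee_pos: [0.5972, 0.3076, 0.2195]
eef_rot: [0.662, 0.749, -0.0, -0.0]
ft_force: [-0.4, 0.2, -1.8]
width: 0.0174
grip_force: 54.4
t 10.2 [0.5972 0.3076 0.2195] [ 0.6624  0.7492 -0.0002 -0.0001] F [-0.4476  0.2452 -1.8226] w 0.0174 g 54.4 
 j [-0.7773  0.436   0.335   1.3029 -0.1408  1.4261 -0.3283]
10 [-0.0249 -0.0001 -0.0829 -0.0002  0.0834 -0.0003]
20 [-0.066  -0.0001 -0.1549 -0.0002  0.1667 -0.0003]
30 [-0.1213 -0.0001 -0.2184 -0.0001  0.2501 -0.0003]
40 [-0.1893 -0.0001 -0.2711 -0.0001  0.3334 -0.0003]
48 [-0.2513 -0.0001 -0.3042 -0.0001  0.4001 -0.0003]
[[243.6824 185.875 ]
 [245.2489 198.9958]]
191 243 150 244 530
```

The lip is at column 243, as predicted (243.7). Tipping now, about the lip.

```bash
python3 -m pendant '[[1,-0.011,0,-0.042,0,0.0417,0],[1,-0.025,0,-0.083,0,0.0833,0],[1,-0.045,0,-0.12,0,0.125,0],[1,-0.066,0,-0.155,0,0.1667,0],[1,-0.092,0,-0.188,0,0.2083,0],[1,-0.121,0,-0.218,0,0.25,0],[1,-0.154,0,-0.246,0,0.2917,0],[1,-0.189,0,-0.271,0,0.333,0]]'; python3 - <<'E'
from h import *
st();print(delta(*lipT([.617,.148,.208],40)));print(delta(*lipT([.617,.148,.205],48)));print(delta(*lipT([.617,.148,.205],52)))
t=cam('top');s=cam('side')
a=cv2.resize(t['pixels'][130:240,180:310,::-1],None,fx=3,fy=3);b=cv2.resize(s['pixels'][90:220,220:350,::-1],None,fx=3,fy=3)
m=np.zeros((395,790,3),np.uint8);m[:330,:390]=a;m[:390,395:785]=b;cv2.imwrite('pics/pour.png',cv2.convertScaleAbs(m,alpha=1.3))
E
```

```text
time: 11.25
ee_pos: [0.6034, 0.2528, 0.3018]
eef_rot: [0.621, 0.705, 0.227, -0.257]
ft_force: [0.4, 0.5, -2.4]
width: 0.0179
grip_force: 54.4
t 11.25 [0.6034 0.2528 0.3018] [ 0.621   0.7047  0.2272 -0.2572] F [ 0.4427  0.522  -2.429 ] w 0.0179 g 54.4 
 j [-0.3174  0.3467  0.2985  1.4273 -0.7998  1.4963  0.2048]
[-0.0071  0.002  -0.0001 -0.0005 -0.0011  0.0011]
[-0.0325  0.0019 -0.0662 -0.0005  0.0655  0.0011]
[-0.0458  0.0018 -0.1019 -0.0006  0.0989  0.001 ]
```

```bash
python3 -m pendant '[[1,-0.015,0.002,-0.033,0,0.033,0],[1,-0.0325,0.002,-0.066,0,0.0655,0],[1,-0.0325,0.002,-0.066,0,0.0655,0],[1,-0.0325,0.002,-0.066,0,0.0655,0]]'; python3 - <<'E'
from h import *
st();print(delta(*lipT([.617,.148,.205],48)));print(delta(*lipT([.617,.148,.205],54)))
for n,P in(('top',[.617,.148,.205]),('side',[.617,.148,.205])):
    c=cam(n);h=cv2.cvtColor(c['pixels'],cv2.COLOR_RGB2HSV);p=proj(c,[P])[0].round().astype(int);print(n,p)
    g=c['pixels'].mean(2).astype(int)
    for y in range(p[1]-24,p[1]+22,2):print(y,g[y,p[0]-26:p[0]+26:2])
E
```

```text
time: 11.85
ee_pos: [0.6066, 0.2338, 0.3103]
eef_rot: [0.604, 0.686, 0.268, -0.304]
ft_force: [0.1, 0.2, -1.8]
width: 0.0177
grip_force: 54.4
t 11.85 [0.6066 0.2338 0.3103] [ 0.6045  0.6862  0.2677 -0.3036] F [ 0.0614  0.167  -1.7686] w 0.0177 g 54.4 
 j [-0.2253  0.3809  0.2952  1.4383 -0.9227  1.5604  0.3064]
[-0.0011 -0.0007 -0.0035 -0.0009  0.0021  0.0011]
[-0.0147 -0.0008 -0.0589 -0.001   0.0521  0.001 ]
top [245 188]
164 [15 72 51 10 45 43 24 10 10  6 11 39 13 11 16  3 12  7 64 58 44 33 82 88
 87 71]
166 [ 1 67 56  7 25 62 23  1  4 18 12 10  5  5 16 13 16  0  2 65 38 47 37 74
 91 79]
168 [ 6 48 63  0 21 74 17  4  1 10 11  3 12  8 12 13  6  0  6  0 59 42 40 36
 68 79]
170 [ 12  39  77  27 104  73  26  18  14   4   0   6  14  12  12  15   2   6
   2   2   9  27  28  29  30  52]
172 [ 12  36  75  62 145  68  23   8   7   2  15  10  11   8  14  12   7   7
  11   0   2   1   4  22  29  33]
174 [ 7 23 30 24 10 72 25 17 16 12  3  6 16  2 16 14 11 12  7  2  4  0  8  5
 13 14]
176 [21 22 26 21 24 58 18 22 11 14  1  1  3 13  3 11  8 11  6  9  1 16 13  6
  8 11]
178 [23 22 25 21 18 64 22 
[... 3513 characters left out ...]

 123 121 119 119 113 110 108 107]
183 [ 73  72  92  93  77  81  85  86  87  89  92  95  96 115 125 125 124 123
 121 119 118 113 112 107 107 104]
185 [102 101 114 107  79  75  81  81  87  90  92  94  95 102 121 125 124 122
 121 118 116 112 111 106 104 103]
187 [156 125 108 127 100  78  77  80  84  86  92  91  94  97 117 125 122 120
 118 119 114 110 108 105 102  99]
189 [142 103  93 113 119  90  81  80  81  86  90  91  93  97 117 126 122 121
 117 112 112 108 105 100  98  98]
191 [105  95  90  90  91  85  87  83  87  84  88  89  93  94 109 120 118 115
 114 115 109 104 105 102 109 111]
193 [ 74  85  84  85  86  82  83  82  81  83  86  89  92 101 104 105 102 102
 109 117 117 106 108 101  88 111]
```

```bash
python3 -m pendant '[[1,-0.007,0,-0.03,0,0.026,0],[1,-0.0147,0,-0.059,0,0.052,0],[1,-0.0147,0,-0.059,0,0.052,0],[1,-0.0147,0,-0.059,0,0.052,0],[1,-0.0147,0,-0.059,0,0.052,0]]'; python3 - <<'E'
from h import *
st();s=cam('side');t=cam('top')
a=cv2.resize(t['pixels'][120:250,200:310,::-1],None,fx=3,fy=3);b=cv2.resize(s['pixels'][120:230,225:335,::-1],None,fx=4,fy=4)
m=np.zeros((440,780,3),np.uint8);m[:390,:330]=a;m[:440,335:775]=b;cv2.imwrite('pics/pour2.png',cv2.convertScaleAbs(m,alpha=1.4))
E
```

```text
time: 12.58
ee_pos: [0.6088, 0.2171, 0.3191]
eef_rot: [0.589, 0.668, 0.301, -0.34]
ft_force: [-0.2, -0.1, -2.3]
width: 0.0175
grip_force: 54.4
t 12.57 [0.6088 0.2171 0.3191] [ 0.5891  0.6683  0.3007 -0.3405] F [-0.1733 -0.0586 -2.3001] w 0.0175 g 54.4 
 j [-0.153   0.4154  0.2908  1.4417 -1.0164  1.6238  0.377 ]
```

View pics/pour2.png

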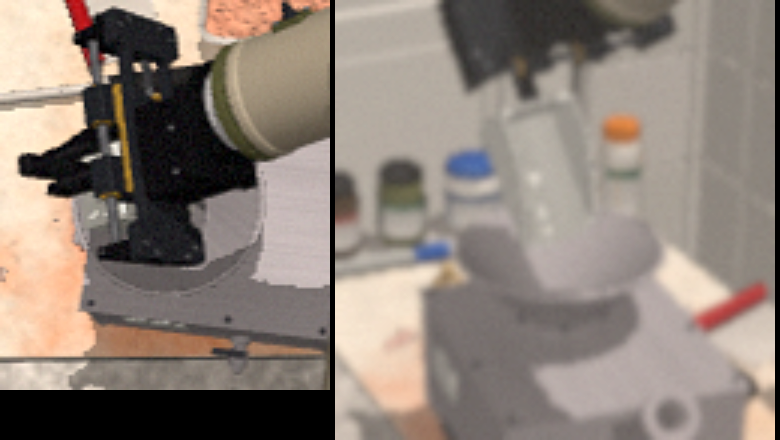

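The lip is inside the mouth over the funnel. Small bright spots at crop (530,185) and (545,230) may be tablets still in the bowl, so I'll check numerically.

```bash
python3 - <<'E'
from h import *
F=[];ims=[]
for i in range(8):
    s=cam('side');F.append(r.read_state()['ft_force'].copy());ims.append(s['pixels'].astype(float))
F=np.array(F);print(F.mean(0),F.std(0))
g=np.mean(ims,0).mean(2).astype(int)
print('lip',proj(s,[[.617,.148,.205]]))
for y in range(148,188):print(y,g[y,262:298])
E
```

```text
[-0.1873  0.353  -1.8238] [0.4498 0.4678 0.2658]
lip [[275.268  173.1942]]
148 [113 116 115 109 111 123 128 123 110 103  99 100 101 103 105 109 109 107
 105 104 104 105 107 111 109 105 109 115 116 116 116 115 115 115 113 114]
149 [112 114 111 106 111 119 115 107 102 103 106 110 112 115 118 120 119 116
 109 105 105 104 105 109 113 108 109 115 117 114 113 112 110 109 108 109]
150 [107 106 106 104 109 115 110 106 108 113 118 121 123 123 124 123 123 119
 111 105 104 105 104 107 111 109 110 114 115 111 105 102 103 103 103 104]
151 [102 103 104 103 107 114 117 116 119 121 123 126 126 125 125 124 123 119
 111 106 105 105 105 106 110 113 115 116 115 107  96  93  95  96  97  98]
152 [103 103 104 104 106 114 121 122 122 122 124 126 126 126 125 124 123 120
 113 107 105 104 104 106 111 118 119 117 115 105  89  84  86  88  89  92]
153 [102 103 104 105 105 111 121 123 122 123 124 125 126 126 125 124 124 122
 116 110 106 104 105 105 109 116 116 116 114 105  90  81  81  82  82  84]
154 [104 104 105 104 104 109 118 123 122 121 123 124 126 126 126 124 123 123
 119 111 106 105 104 104 107 110 115 117 1
[... 4314 characters left out ...]
25 126 125 125 124 124
 124 124 123 122 122 120 120 118 118 117 116 115 114 112 110 109 108 106]
184 [ 83  83  86  87  88  89  91  91  92  94 103 115 124 126 125 125 124 124
 123 123 123 121 121 120 119 118 116 116 115 114 112 111 110 107 106 104]
185 [ 81  84  85  85  87  90  90  91  91  93  99 109 120 125 126 125 125 123
 124 123 122 121 120 119 118 117 116 114 113 113 112 110 108 106 105 103]
186 [ 80  81  84  85  85  88  89  91  91  92  94 103 115 123 125 126 124 123
 123 123 121 121 119 119 118 117 115 113 111 112 110 108 108 106 104 101]
187 [ 79  80  82  83  85  86  89  90  91  91  93  98 109 120 125 125 125 125
 122 121 121 120 119 117 117 115 114 113 111 110 109 107 106 104 103 101]
```

Three static 3-px spots could be light gaps in the shadow or stuck tablets. A small jolt plus a slight tilt should settle it.

```bash
python3 -m pendant '[[1,-0.05,0,0.0,0,0,0],[1,0.0,0,0,0,0,0],[1,-0.05,0,-0.01,0,0.02,0],[1,0.0,0,-0.03,0,0.03,0],[1,-0.05,0,-0.03,0,0.03,0],[1,0.0,0,-0.03,0,0.03,0],[1,0,0,-0.03,0,0.03,0],[1,0,0,-0.03,0,0.03,0]]'; python3 - <<'E'
from h import *
F=[];ims=[]
for i in range(6):
    s=cam('side');F.append(r.read_state()['ft_force'].copy());ims.append(s['pixels'].astype(float))
F=np.array(F);print(F.mean(0),F.std(0));st()
g=np.mean(ims,0).mean(2).astype(int)
for y in range(148,188,1):print(y,g[y,266:292])
E
```

```text
time: 14.08
ee_pos: [0.6098, 0.2092, 0.3243]
eef_rot: [0.58, 0.657, 0.319, -0.361]
ft_force: [0.1, 0.0, -2.2]
width: 0.0174
grip_force: 54.4
[ 0.2839  0.0522 -2.1044] [0.5645 0.2145 0.3774]
t 14.38 [0.61   0.2087 0.3237] [ 0.5801  0.6565  0.3192 -0.3615] F [ 0.3268  0.434  -2.3117] w 0.0172 g 54.4 
 j [-0.1146  0.4377  0.286   1.4433 -1.0677  1.6603  0.4104]
148 [106 111 115 113 111 109 108 109 108 109 111 113 112 111 107 105 104 103
 104 108 113 111 111 115 116 117]
149 [104 111 118 113 109 106 109 113 115 118 119 119 121 119 113 107 104 104
 105 105 109 113 114 116 116 115]
150 [102 109 118 118 113 114 117 121 123 124 124 124 123 122 117 110 104 104
 104 105 110 117 117 116 115 111]
151 [103 109 121 127 122 121 122 124 125 126 125 125 124 123 118 110 105 104
 104 105 109 115 117 116 114 107]
152 [103 108 120 131 127 123 123 124 125 126 126 124 124 123 120 113 108 104
 105 105 107 112 118 118 114 104]
153 [104 105 115 127 125 122 122 123 125 126 126 125 124 123 120 116 108 105
 104 104 105 111 118 118 113 104]
154 [104 104 110 121 123 120 121 123 125 125 126 125 124 123 121 118 109 
[... 3000 characters left out ...]

 122 121 120 119 120 118 118 115]
182 [ 90  89  93  99 112 118 121 125 125 124 124 123 124 123 124 123 123 123
 122 121 120 119 118 118 116 115]
183 [ 88  90  90  96 104 112 120 124 126 126 125 124 124 124 124 123 122 122
 122 121 119 119 117 116 116 114]
184 [ 89  89  90  92  95 105 117 124 126 126 125 125 124 123 123 123 122 122
 121 120 119 118 116 115 115 114]
185 [ 87  89  90  90  92  99 114 123 125 126 126 125 124 124 123 122 122 121
 120 119 118 117 116 114 113 112]
186 [ 86  88  89  90  91  96 107 118 123 126 125 125 124 123 122 121 121 120
 119 119 117 116 115 113 112 111]
187 [ 85  86  88  89  90  91  99 110 121 125 125 124 124 124 122 122 121 120
 119 118 117 116 113 113 111 109]
```

The spots changed shape with the shadow, so they're light leaks. I'll level the scoop in place and check the bowl and the column numerically from the top.

```bash
python3 - <<'E'
from h import *
for p in(48,40,30,20,10,0):print(p,delta(*lipT([.617,.148,.23],p)))
E
```

```text
48 [ 0.0772 -0.0016  0.0473 -0.0002 -0.0805 -0.    ]
40 [ 0.0731 -0.0016  0.1233 -0.0002 -0.1472 -0.    ]
30 [ 0.0531 -0.0015  0.2164 -0.0002 -0.2305 -0.    ]
20 [ 0.0173 -0.0015  0.3045 -0.0002 -0.3139  0.    ]
10 [-0.0333 -0.0015  0.3852 -0.0002 -0.3972  0.    ]
0 [-0.0971 -0.0014  0.4557 -0.0002 -0.4805  0.    ]
```

```bash
python3 -m pendant '[[1,0.077,-0.001,0.047,0,-0.08,0],[1,0.073,-0.001,0.123,0,-0.147,0],[1,0.053,-0.001,0.216,0,-0.23,0],[1,0.017,-0.001,0.304,0,-0.314,0],[1,-0.033,-0.001,0.385,0,-0.397,0],[1,-0.097,-0.001,0.456,0,-0.48,0],[1,-0.097,-0.001,0.456,0,-0.48,0]]'; python3 - <<'E'
from h import *
st();print(delta([.4816,.4238,.22],tool(SC,0)))
t=cam('top');g=t['pixels'].mean(2).astype(int);print(proj(t,[[.617,.148,.23]]))
for y in range(160,214,2):print(y,g[y,184:250:2])
E
```

```text
time: 15.25
ee_pos: [0.5932, 0.3145, 0.2226]
eef_rot: [0.658, 0.753, -0.002, -0.002]
ft_force: [-0.0, 0.6, -2.0]
width: 0.0174
grip_force: 54.4
t 15.25 [0.5932 0.3145 0.2226] [ 0.6582  0.7528 -0.0021 -0.0018] F [-0.0402  0.6441 -2.0163] w 0.0174 g 54.4 
 j [-0.7737  0.4369  0.3158  1.2922 -0.1348  1.4382 -0.3334]
[ 0.4108 -0.3202  0.0104 -0.0027  0.0001  0.005 ]
[[243.4493 185.4314]]
160 [156 148 150 157 152 153 153 155 159 162 157 159 159 155 158 153 147 148
 151 148 152 152 152 143 137 130 117 109 118  99  78  90  91]
162 [154 155 152 151 152 159 154 155 161 163 157 156 160 159 159 153 147 146
 150 143 152 150 149 139 142 137 112 118  74  91  91  92  91]
164 [155 155 157 153 155 156 155 155 158 157 156 160 157 157 157 157 155 149
 148 147 142 145 143 134 142 117  91  93  92  90  92  90  90]
166 [160 155 106 107 157 158 155 158 160 158 157 157 157 157 156 154 155 149
 154 144 146 135 142 138 114  77  93  92  92  93  93  91  90]
168 [109 109 109 108 100 159 152 150 154 159 157 156 158 156 155 152 151 149
 148 145 144 137 137 115  93  91  94  91  94  92  92  90  94]
170 [ 81 105 123  
[... 2339 characters left out ...]
 100]
204 [ 85 153 146 145 103 102 138 124  67  66  68  69  77 100 120 155 154 148
 145 135 132 134 118  73  64  67  59  64  63  77 101 104 104]
206 [ 75 153 145 139 128 117 134 135 137 147 144 134 152 151 146 142 147 146
 140 135 134 126 113  76  67  64  66  65  66  66 103 102 102]
208 [ 62 156 143 136 118 106 110 127 138 140 141 141 147 146 144 139 142 143
 141 137 130 133  78  77  78  58  66  67  65  78 104 101  99]
210 [ 56 156 151 137 106  96 140 128 109 106 137 142 143 142 144 142 143 139
 136 129 130 137  79  79  74  79  73  64  78 101  98 100 101]
212 [ 22 163 157 155 148 147 135 120 115 139 138 138 143 143 143 141 137 136
 134 137 127 134  75  79  78  80  94 114 104  99 100 100 102]
```

The bowl is evenly bright, so it's empty. Taking the scoop back to its old place and lowering it.

```bash
python3 -m pendant '[[1,0.08,-0.06,0.01,0,0,0.005],[1,0.2,-0.16,0.01,0,0,0.005],[1,0.32,-0.25,0.01,0,0,0.005],[1,0.41,-0.32,0.01,-0.002,0,0.005],[1,0.41,-0.32,0.1,-0.002,0,0.005],[1,0.41,-0.32,0.25,-0.002,0,0.005],[1,0.41,-0.32,0.4,-0.002,0,0.005],[1,0.41,-0.32,0.55,-0.002,0,0.005]]'; python3 - <<'E'
from h import *
st();print(delta([.4816,.4238,-.0045],tool(SC,0)))
t=cam('top');g=t['pixels'].mean(2).astype(int);print(proj(t,[[.622,.118,.128],[.622,.118,.06]]))
for y in range(176,206):print(y,g[y,244:274])
cv2.imwrite('pics/fun.png',t['pixels'][:,:,::-1])
E
```

```text
time: 16.3
ee_pos: [0.4882, 0.4171, 0.0608]
eef_rot: [0.667, 0.745, 0.003, 0.001]
ft_force: [1.1, 0.6, -1.6]
width: 0.0172
grip_force: 54.4
t 16.3 [0.4882 0.4171 0.0608] [0.6672 0.7449 0.0028 0.0006] F [ 1.0756  0.5896 -1.6259] w 0.0172 g 54.4 
 j [-0.9626  0.4703  0.2404  1.5854 -0.121   1.0948 -0.5824]
[ 0.0241 -0.0204  0.2178  0.0024 -0.0014 -0.0064]
[[258.1702 191.8981]
 [260.1304 196.7909]]
176 [93 93 93 90 92 91 89 89 90 89 90 86 86 87 86 87 89 86 86 87 86 85 87 85
 85 89 87 84 89 90]
177 [91 93 91 92 92 91 88 90 91 89 88 90 86 90 89 88 87 90 86 87 86 87 89 87
 86 88 89 89 87 84]
178 [94 91 91 88 90 91 87 90 88 89 87 91 88 88 85 90 86 88 86 88 86 86 88 87
 85 89 88 89 88 86]
179 [91 92 90 91 92 90 86 87 89 87 89 88 88 85 87 87 89 87 85 87 88 88 88 90
 89 88 89 88 88 90]
180 [92 92 92 92 89 90 89 89 90 90 88 88 93 91 92 94 92 85 88 89 85 88 88 89
 89 89 87 89 88 92]
181 [92 90 94 91 89 90 88 91 89 89 59 43 39 44 48 45 40 56 83 93 89 87 88 87
 86 89 90 87 88 92]
182 [91 94 93 89 90 91 91 82 61 46 45 49 47 47 49 44 45 47 43 51 78 90 87 90
 87 88 90 89 91 92]
183 [91 91 91 88 91 96
[... 2078 characters left out ...]
171 163 139 108
 108  83 109  96  95  98  96  96  97  94  94  94]
201 [ 99 102 101  98 102 103 100 101  97  88  85 123 166 170 171 166 141 100
 106  96  95  98  96  96  95  99  98  96  98  93]
202 [100 101 101  98 102 101 100 103 102 102 103 101 104 114 111 104  98  97
  99  98  97  97  96  94  94  98  98  96  98  95]
203 [103 102 100 103 102 101 105 102 101 102 103 100  99 100 101 100 101  99
 102  98 101 101  97  98  95  94  98  97  98  97]
204 [ 98 103 101 102 102 102 100 106 104 103 102 102 100 102 101  99 101  99
  99  97 100  99  98  97  97  97  96  98  98  98]
205 [103 103 105 101 103 103 103 100 101 101 100 103  98 102 101  99 102  99
 101 101  98  98  99 101  95  94  92  96  96  97]
```

Five blobs show in the column at about (261,188), (258,195), (253,197), (257,201) and (265,197), so all five tablets are in. Setting the scoop down.

```bash
python3 -m pendant '[[1,0.01,-0.01,0.06,0.002,0,-0.006],[1,0.02,-0.018,0.12,0.002,0,-0.006],[1,0.02,-0.02,0.165,0.002,0,-0.006],[1,0.02,-0.02,0.2,0.002,0,-0.006],[1,0.02,-0.02,0.215,0.002,0,-0.006],[1,0.02,-0.02,0.215,0.002,0,-0.006],[1,0.02,-0.02,0.215,0.002,0,-0.006]]'; python3 -c "
from h import *
st();print(delta([.4816,.4238,-.0045],tool(SC,0)))"
```

```text
time: 17.23
ee_pos: [0.4808, 0.4239, -0.0027]
eef_rot: [0.661, 0.75, 0.001, -0.0]
ft_force: [0.4, 0.5, -2.2]
width: 0.0177
grip_force: 54.4
t 17.23 [ 0.4808  0.4239 -0.0027] [ 0.6613  0.7501  0.0008 -0.0004] F [ 0.4064  0.5411 -2.1868] w 0.0177 g 54.4 
 j [-0.962   0.5433  0.2208  1.6258 -0.1373  0.9861 -0.5706]
[-0.0008  0.0024  0.0058  0.0003 -0.0008  0.0011]
```

```bash
python3 -m pendant '[[1,0,0.002,0.004,0,0,0],[1,0,0.002,0.008,0,0,0],[1,0,0.002,0.008,0,0,0],[-1,0,0.002,0.008,0,0,0],[-1,0,0.002,0.008,0,0,0],[-1,0,0.002,0.008,0,0,0],[-1,0,0.002,0.008,0,0,0],[-1,0,0.002,0.008,0,0,0]]'; python3 -m pendant '[[-1,0,0,0,0,0,0],[-1,0,0,0,0,0,0],[-1,0,0,-0.1,0,0,0],[-1,0,0,-0.25,0,0,0],[-1,0,0,-0.45,0,0,0],[-1,0,0,-0.6,0,0,0],[-1,0,0,-0.7,0,0,0]]';  python3 - <<'E'
from h import *
st()
t=cam('top');im=t['pixels'].astype(int)
m=np.zeros((420,560),np.uint8);m[230:255,150:178]=(im[230:255,150:178].max(2)<45)
n,l,S,C=cv2.connectedComponentsWithStats(m);print(S[1:],C[1:])
h=cv2.cvtColor(t['pixels'],cv2.COLOR_RGB2HSV);g=im.mean(2).astype(int)
for y in range(226,258,2):print(y,g[y,168:224:2])
# rod line: top
rod=np.array([[343.4,258.8],[434.6,263.8],[420.25,262.75]]);P=onz(t,rod,.075);print(P,np.linalg.norm(P[0]-P[1]))
E
```

```text
time: 18.23
ee_pos: [0.4811, 0.4238, -0.0057]
eef_rot: [0.661, 0.75, 0.0, -0.0]
ft_force: [0.6, -0.1, 0.2]
width: 0.0594
grip_force: 0.0
time: 19.1
ee_pos: [0.4816, 0.4239, 0.2071]
eef_rot: [0.661, 0.75, 0.002, -0.0]
ft_force: [1.3, 0.1, -1.1]
width: 0.0869
grip_force: 0.0
t 19.1 [0.4816 0.4239 0.2071] [ 0.6613  0.7501  0.0018 -0.0004] F [ 1.2944  0.1363 -1.0906] w 0.0869 g 0.0 
 j [-0.9864  0.3619  0.257   1.4156 -0.0931  1.3724 -0.6016]
[[177 232   1   1   1]
 [150 240  26  10 148]] [[177.     232.    ]
 [162.7095 244.75  ]]
226 [156 158 151 149 158 157 159 156 155 156 155 156 158 145 111 109 148 151
 146 144 149 140 140 139 135 135 138 135]
228 [157 157 158 156 158 161 157 155 154 159 154 136 140 151 158 160 157 147
 121  98  88  86 162 137 134 134 139 137]
230 [159 159 157 156 153 146 158 166 154 100  65  58  64  63  89 115  96 106
 105 107 132 168 148 150 136 131 136 135]
232 [158 157 157 155 161  56  63  69  94  91 109 107 107 108 108 109 106 112
 171 162 161 163 166 164 135 135 136 140]
234 [159 158 152 154 166  58  79 112 111 106 106 106 104 106 112 132 170 168
 168 165 166 1
[... 737 characters left out ...]
141]
248 [ 79  77  75  74  77 162  66 130 166 166 166 165 165 166 165 166 168 164
 161 164 165 164 132 125 142 132 133 134]
250 [ 82  81  72  76  74 170  64 122 165 164 161 165 166 129 143 153 159 157
 149 111  86  73  61 102 147 142 136 142]
252 [ 95  93 120 124 120 164  93 111 157 165 161 123  76  59  62  65  72  74
  80  86  84  85 126 129 137 142 131 134]
254 [137 124 115 121 119 110  82  49  66  82  87  91  65  75  71  69  75  69
  84  94 141 134 128 126 133 148 150 127]
256 [137 123 114 124 119 113 116  75  84  82  79  86  62  72  72  74  78 119
 127 140 132 119 129 132 144 131 126 138]
[[ 0.4299 -0.1275  0.075 ]
 [ 0.4123 -0.3917  0.075 ]
 [ 0.4158 -0.3503  0.075 ]] 0.2648411818249927
```

The scoop is back, flat and empty. The rod measures 265 mm (given 264), so that pick is sound. The pour view also fits an offset along the tool's own z axis, i.e. the fingers end 34 mm short of the reported TCP. Now to the rod handle.

```bash
cat >> h.py <<'E'
RD=np.array([.0665,.9978,0])
def tool2(f,p):
    f=np.array(f,float);f/=np.linalg.norm(f);a=np.radians(p)
    x=f*np.cos(a)-UP*np.sin(a);z=-(UP*np.cos(a)+f*np.sin(a));return R.from_matrix(np.c_[x,np.cross(z,x),z])
E
python3 -c "
from h import *
print(delta([.4150,-.3518,.17],tool2(RD,0)))"
```

```text
[-2.5406 -0.5486  0.1185  0.0023 -0.003   0.0918]
```

```bash
python3 -m pendant '[[-1,-0.15,-0.035,0,0,0,0],[-1,-0.3,-0.07,0,0,0,0],[-1,-0.5,-0.11,0,0,0,0.02],[-1,-0.7,-0.15,0,0,0,0.04],[-1,-0.9,-0.19,0,0,0,0.06],[-1,-1,-0.215,0,0,0,0.09],[-1,-1,-0.215,0,0,0,0.09]]'; python3 -c "
from h import *
st();print(delta([.4150,-.3518,.17],tool2(RD,0)))"
```

```text
time: 20.02
ee_pos: [0.4548, 0.116, 0.2043]
eef_rot: [0.731, 0.683, 0.001, -0.001]
ft_force: [0.7, 1.2, -0.5]
width: 0.0869
grip_force: 0.0
t 20.02 [0.4548 0.116  0.2043] [ 0.7305  0.6829  0.0008 -0.0006] F [ 0.7219  1.224  -0.4785] w 0.0869 g 0.0 
 j [-0.7711 -0.0401  0.4184  1.8633  0.015   1.3139 -0.4241]
[-1.5649 -0.0276  0.1111  0.0001 -0.001  -0.0004]
```

```bash
python3 -m pendant '[[-1,-0.16,0,0,0,0,0],[-1,-0.36,0,0,0,0,0],[-1,-0.56,-0.01,0,0,0,0],[-1,-0.76,-0.01,0,0,0,0],[-1,-0.95,-0.02,0,0,0,0],[-1,-1,-0.02,0,0,0,0],[-1,-1,-0.02,0,0,0,0]]';python3 -m pendant '[[-1,-0.15,0,0,0,0,0],[-1,-0.33,0,0.02,0,0,0],[-1,-0.5,-0.01,0.06,0,0,0],[-1,-0.565,-0.008,0.11,0,0,0],[-1,-0.565,-0.008,0.11,0,0,0]]'; python3 -c "
from h import *
st();print(delta([.4150,-.3518,.036],tool2(RD,0)))"
```

```text
time: 20.9
ee_pos: [0.4305, -0.181, 0.2037]
eef_rot: [0.729, 0.684, 0.0, -0.0]
ft_force: [-0.4, 0.8, 0.0]
width: 0.0871
grip_force: 0.0
time: 21.52
ee_pos: [0.4171, -0.3493, 0.1691]
eef_rot: [0.729, 0.685, -0.001, -0.002]
ft_force: [-0.3, -0.5, 0.1]
width: 0.0874
grip_force: 0.0
t 21.52 [ 0.4171 -0.3493  0.1691] [ 0.7289  0.6846 -0.0007 -0.0017] F [-0.3188 -0.4759  0.119 ] w 0.0874 g 0.0 
 j [-0.2369  0.2486  0.992   1.7532 -0.2167  1.2608  0.7459]
[-0.0094 -0.005   0.4435 -0.0016 -0.0006  0.0019]
```

```bash
python3 -m pendant '[[-1,-0.009,-0.005,0.1,-0.001,0,0.002],[-1,-0.009,-0.005,0.22,-0.001,0,0.002],[-1,-0.009,-0.005,0.34,-0.001,0,0.002],[-1,-0.009,-0.005,0.41,-0.001,0,0.002],[-1,-0.009,-0.005,0.443,-0.001,0,0.002],[-1,-0.009,-0.005,0.443,-0.001,0,0.002],[0.3,-0.009,-0.005,0.443,-0.001,0,0.002],[1,-0.009,-0.005,0.443,-0.001,0,0.002]]' 45;python3 -m pendant '[[1,0,0,0,0,0,0],[1,0,0,0,0,0,0],[1,0,0,0,0,0,0],[1,0,0,0,0,0,0],[1,0,0,0,0,0,0],[1,0,0,0,0,0,0],[1,0,0,0,0,0,0],[1,0,0,0,0,0,0]]' 45; python3 -m pendant '[[1,0,0,0,0,0,0],[1,0,0,0,0,0,0],[1,0,0,0,0,0,0]]' 45;python3 -c "
from h import *
st()"
```

```text
time: 22.52
ee_pos: [0.4159, -0.3527, 0.0384]
eef_rot: [0.73, 0.683, 0.001, 0.001]
ft_force: [-0.2, 0.2, -0.2]
width: 0.0741
grip_force: 0.0
time: 23.52
ee_pos: [0.4159, -0.3527, 0.0379]
eef_rot: [0.73, 0.683, 0.001, 0.001]
ft_force: [3.7, 0.2, 1.7]
width: 0.0146
grip_force: 45.0
time: 23.9
ee_pos: [0.4156, -0.3527, 0.0377]
eef_rot: [0.73, 0.683, 0.001, 0.001]
ft_force: [4.0, -0.3, 1.5]
width: 0.0149
grip_force: 45.0
t 23.9 [ 0.4156 -0.3527  0.0377] [0.7303 0.6831 0.0012 0.0006] F [ 3.9622 -0.2991  1.456 ] w 0.0149 g 45.0 
 j [-0.1203  0.4237  0.8965  1.8889 -0.391   1.0125  0.8783]
```

```bash
python3 -m pendant '[[1,0,0,-0.03,0,0,0],[1,0,0,-0.1,0,0,0],[1,0,0,-0.2,0,0,0],[1,0,0,-0.35,0,0,0],[1,0,0,-0.5,0,0,0],[1,0,0,-0.58,0,0,0],[1,0,0,-0.6,0,0,0],[1,0,0,-0.6,0,0,0]]';python3 - <<'E'
from h import *
st();s=cam('side');t=cam('top');S=r.read_state();q=R.from_quat(S['eef_rot']);e=S['ee_pos']
D=-.0373
P=[e+q.apply([x+.0745,0,D]) for x in(150,75,0,-114)]
k=3
a=cv2.resize(t['pixels'][200:310,310:450,::-1],None,fx=k,fy=k);b=cv2.resize(s['pixels'][210:370,230:350,::-1],None,fx=k,fy=k)
P=[e+q.apply([x/1000+.0745,0,D]) for x in(150,75,0,-74,-114)]
for c,im,o in((t,a,(310,200)),(s,b,(230,210))):
    print(proj(c,P))
    for p in proj(c,P): cv2.circle(im,tuple(int(round((p[i]-o[i]+.5)*k)) for i in(0,1)),2,(0,0,255),-1)
m=np.zeros((490,790,3),np.uint8);m[:330,:420]=a;m[:480,425:785]=b;cv2.imwrite('pics/rodl.png',cv2.convertScaleAbs(m,alpha=1.5))
E
```

```text
time: 24.9
ee_pos: [0.4143, -0.3525, 0.2168]
eef_rot: [0.73, 0.683, 0.001, -0.0]
ft_force: [0.0, -0.8, -2.2]
width: 0.0146
grip_force: 44.9
t 24.9 [ 0.4143 -0.3525  0.2168] [ 0.7304  0.6831  0.0008 -0.0004] F [ 0.0391 -0.8156 -2.1642] w 0.0146 g 44.9 
 j [-0.2667  0.2016  1.0237  1.6887 -0.1779  1.351   0.7202]
[[352.3435 254.9282]
 [382.595  256.6069]
 [412.9298 258.2796]
 [442.9166 259.9226]
 [459.14   260.8071]]
[[258.9984 210.5089]
 [269.5085 224.3571]
 [281.1609 239.6975]
 [293.9483 256.5163]
 [301.4626 266.3918]]
```

View pics/rodl.png

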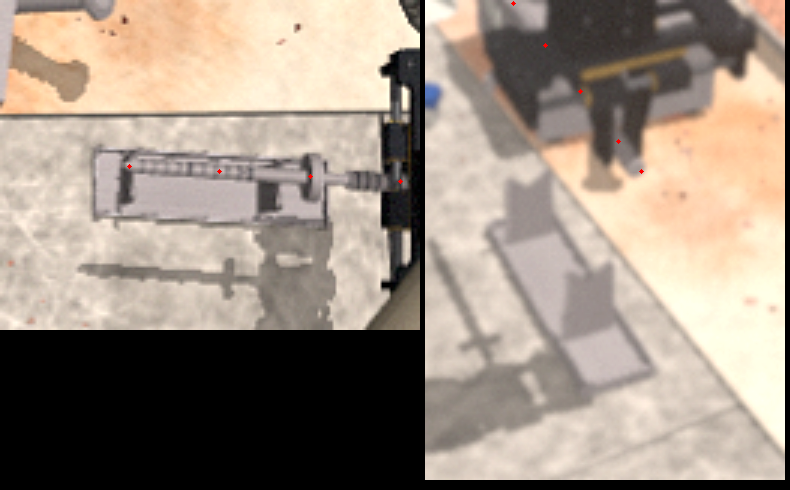

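The rod is held. The predicted dots lie along it: tip at crop (129,166), collar at (310,176), handle end in the fingers at side (641,171). Next I'll refine the neck mouth from both views and compute the stand-off pose.

```bash
cat >> h.py <<'E'
D=-.0373;GX=.0745
def rodT(org,f,p):
    """rep TCP pose so that the rod's origin is at org"""
    q=tool2(f,p);return np.array(org)-q.apply([GX,0,D]),q
E
python3 - <<'E'
from h import *
t=cam('top');s=cam('side')
print(tri(t,[343.7,199],s,[307.9,224.3]))
g=t['pixels'].mean(2).astype(int)
for y in range(187,213):print(y,g[y,332:354])
g=s['pixels'].mean(2).astype(int)
print()
for y in range(212,238):print(y,g[y,296:322])
N=np.array([.590,-.123,.165]);h=np.array([.1276,.992,0]);c=np.cos(.698);a=np.r_[h[:2]*c,-np.sin(.698)]
# rim ellipse predicted
u=np.cross(a,UP);u/=np.linalg.norm(u);v=np.cross(a,u)
for k,cc in(('top',t),('side',s)):print(k,proj(cc,[N+.022*u,N-.022*u,N+.022*v,N-.022*v,N]))
for st_ in(.03,):print(delta(*rodT(N-(.15+st_)*a,h,40)), rodT(N-(.15+st_)*a,h,40)[0])
E
```

```text
(array([ 0.5898, -0.123 ,  0.1621]), np.float64(0.0014756314817787907))
187 [125 126 126 123 124 127 125 127 130 128 131 132 132 132 130 131 132 131
 136 137 138 138]
188 [124 125 125 125 130 133 130 128 129 132 127 128 132 136 134 133 136 134
 131 130 136 139]
189 [123 125 127 130 135 137 133 128 132 132 131 131 135 137 137 136 134 134
 131 130 131 137]
190 [129 130 133 130 132 137 133 129 129 127 130 129 133 135 136 139 137 136
 133 134 130 138]
191 [131 131 132 134 133 131 132 120  97  80  90  91  94 119 140 140 140 140
 136 137 138 139]
192 [134 134 136 135 135 135 134 109  90  93  94  96  92  93 121 140 142 142
 137 134 135 141]
193 [122 126 138 135 139 140 130 102  95  92  94  92  92  93 101 123 142 143
 138 132 133 135]
194 [128 125 124 103 115 113 106  97  98  96  81  56  64  83  92 111 137 142
 142 136 134 135]
195 [ 85  86  84  87  87  88  95  97  94  84  62  67  78  84  91 104 124 140
 138 140 135 138]
196 [ 97  94  97  96  95  97  97  96  96  83  76  87  90  94  92 101 126 140
 136 139 136 138]
197 [ 99  99  99  99  99  96  92  96  91  78  82 101 101 101  97  98 121 139
 
[... 3353 characters left out ...]
6 40 43 49 53 48 48 48 50 49 49 49 51 47 47 47 48 57 73
 78 76]
234 [77 60 47 40 41 39 45 53 57 59 56 49 47 49 46 46 48 45 47 47 44 48 53 67
 73 76]
235 [73 64 49 45 47 55 60 63 67 65 62 53 48 47 45 41 45 42 44 47 45 47 57 70
 81 87]
236 [65 65 62 64 65 73 75 78 76 70 64 56 49 45 45 44 47 46 46 46 43 48 58 81
 90 93]
237 [62 70 77 75 77 78 79 76 73 67 66 57 45 43 44 44 46 44 44 42 47 50 66 85
 95 97]
top [[344.4568 191.257 ]
 [342.9656 206.7043]
 [348.0181 200.7293]
 [339.2856 197.1306]
 [343.7142 198.9555]]
side [[315.0967 222.1121]
 [301.333  224.707 ]
 [309.8801 230.6821]
 [306.6267 216.1518]
 [308.2514 223.4033]]
[ 0.0744  0.4885 -0.2781  0.0102 -0.334   0.0279] [ 0.5621 -0.3402  0.3   ]
```

The neck rim matches the prediction in both views: top rows 191–206, right edge at column 348. Moving to the stand-off pose, translation first and then pitch.

```bash
python3 -m pendant '[[1,0.02,0.13,-0.09,0,0,0],[1,0.04,0.3,-0.2,0,0,0.01],[1,0.06,0.45,-0.28,0,0,0.02],[1,0.074,0.488,-0.278,0.002,-0.08,0.028],[1,0.074,0.488,-0.278,0.005,-0.16,0.028],[1,0.074,0.488,-0.278,0.008,-0.24,0.028],[1,0.074,0.488,-0.278,0.01,-0.31,0.028],[1,0.074,0.488,-0.278,0.01,-0.334,0.028]]';python3 -m pendant '[[1,0,0,0,0,0,0],[1,0,0,0,0,0,0]]';cat >> h.py <<'E'
N=np.array([.590,-.123,.165]);H=np.array([.1276,.992,0]);H/=np.linalg.norm(H)
A=H*np.cos(np.radians(40))-UP*np.sin(np.radians(40))
def prof(c,p0,p1,n,w=.03,off=None):
    """average intensity profile across the projected segment p0->p1"""
E
python3 - <<'E'
from h import *
st();print(delta(*rodT(N-.18*A,H,40)))
S=r.read_state();q=R.from_quat(S['eef_rot']);e=S['ee_pos'];org=e+q.apply([GX,0,D])
print('pred org',org,'axis',q.as_matrix()[:,0],A)
from scipy.ndimage import map_coordinates
for n in('top','side'):
    c=cam(n);g=np.mean([cam(n)['pixels'].mean(2) for _ in range(3)],0)
    for x in(140,120,80,40):
        P=org+q.apply([x/1000,0,0]);p,p2=proj(c,[P,P+q.apply([.01,0,0])]);d=(p2-p)/np.linalg.norm(p2-p);nn=np.array([-d[1],d[0]])
        k=np.arange(-9,9.1,1.);v=map_coordinates(g,[p[1]+k*nn[1],p[0]+k*nn[0]],order=1);print(n,x,p,nn.round(2),v.astype(int))
    P=org+q.apply([.15,0,0]);p,p2=proj(c,[P,P+q.apply([.01,0,0])]);d=(p2-p)/np.linalg.norm(p2-p)
    print('tip',p,map_coordinates(g,[p[1]+k*d[1],p[0]+k*d[0]],order=1).astype(int))
    cv2.imwrite(f'pics/so_{n}.png',c['pixels'][:,:,::-1])
E
```

```text
time: 26.1
ee_pos: [0.5634, -0.3376, 0.2995]
eef_rot: [0.704, 0.622, -0.257, 0.227]
ft_force: [-0.4, -0.1, -1.4]
width: 0.0144
grip_force: 44.9
time: 26.35
ee_pos: [0.5613, -0.3424, 0.3019]
eef_rot: [0.707, 0.619, -0.256, 0.226]
ft_force: [0.5, 0.1, -1.1]
width: 0.0148
grip_force: 44.9
t 26.35 [ 0.5613 -0.3424  0.3019] [ 0.7071  0.6192 -0.2558  0.2262] F [ 0.4925  0.0803 -1.139 ] w 0.0148 g 44.9 
 j [-0.7865  0.5028  1.2272  1.5499  0.2168  1.2406  0.1683]
[ 0.0101  0.0017 -0.0002  0.0001 -0.0006 -0.0021]
pred org [ 0.5719 -0.2621  0.2827] axis [ 0.1023  0.76   -0.6419] [ 0.0977  0.7598 -0.6428]
top 140 [357.1115 198.0603] [-0.05 -1.  ] [ 96  99 100 101 103 103 105 106 107 109 109 110 110 112 111 113 114 115
 112]
top 120 [363.5843 197.7451] [-0.05 -1.  ] [115  94  76  74  76  80  84  86  87  89  91  94  96  95  96  96  96  96
  95]
top 80 [377.0141 197.0915] [-0.05 -1.  ] [145 144 144 145 149 153 162  68  76  94  97  96  96  96  96  96  96  96
  96]
top 40 [391.1286 196.4053] [-0.05 -1.  ] [160 160 162 143  74  15   4   6   6   5   7   5   2  18  49  58  52  51
  53]
tip [353.9332 198.2152] [ 92  97  99 102 105 106 109 110 111 113 115 116 117 118 119 119 122 123
 122]
side 140 [313.2849 220.944 ] [-0.43 -0.9 ] [ 95  96  98 104 111 112 101  85  75  78  95 114 123 125 124 123 123 122
 122]
side 120 [315.6448 219.8053] [-0.43 -0.9 ] [ 95  94  95  94  94  91  83  75  71  75  88 108 119 122 122 121 122 122
 122]
side 80 [320.5814 217.4224] [-0.43 -0.9 ] [ 95  94  94  94  94  92  84  77  74  76  89 108 121 123 125 124 125 124
 124]
side 40 [325.8294 214.8879] [-0.43 -0.9 ] [151 148 136 114  96  90  90  92  93  94  92  91  95  98 106 117 127 135
 141]
tip [312.1307 221.5009] [ 76  76  78  78  76  74  77  79  78  80  82  84  82  80  77  79  88 107
 123]
```

In the side view the rod runs within 0.7 px of prediction, the same small shift as the neck itself, so they're aligned. Inserting in steps and watching the force.

```bash
python3 -m pendant '[[1,0.01,0.002,0,0,0,-0.002],[1,0.03,0.002,0,0,0,-0.002],[1,0.06,0.002,0,0,0,-0.002],[1,0.09,0.002,0,0,0,-0.002],[1,0.12,0.002,0,0,0,-0.002],[1,0.15,0.002,0,0,0,-0.002],[1,0.18,0.002,0,0,0,-0.002],[1,0.18,0.002,0,0,0,-0.002]]';python3 - <<'E'
from h import *
st();print(delta(*rodT(N-.13*A,H,40)),delta(*rodT(N,H,40)))
E
```

```text
time: 27.75
ee_pos: [0.5685, -0.2988, 0.266]
eef_rot: [0.704, 0.622, -0.257, 0.226]
ft_force: [-0.8, 0.2, -1.3]
width: 0.0145
grip_force: 44.9
t 27.75 [ 0.5685 -0.2988  0.266 ] [ 0.7041  0.6223 -0.2568  0.2262] F [-0.8089  0.2059 -1.2976] w 0.0145 g 44.9 
 j [-0.8518  0.5355  1.2108  1.5995  0.2035  1.2243  0.094 ]
[-0.0131 -0.0038  0.0028  0.0009  0.0002  0.0019] [ 0.4202 -0.0021  0.0026  0.0009  0.0002  0.0019]
```

```bash
python3 -m pendant '[[1,0.02,-0.002,0.002,0.001,0,0.002],[1,0.045,-0.002,0.002,0.001,0,0.002],[1,0.07,-0.002,0.002,0.001,0,0.002],[1,0.095,-0.002,0.002,0.001,0,0.002],[1,0.12,-0.002,0.002,0.001,0,0.002],[1,0.12,-0.002,0.002,0.001,0,0.002]]';python3 - <<'E'
from h import *
st();print(delta(*rodT(N,H,40)));print(r.read_state()['torque'])
S=r.read_state();q=R.from_quat(S['eef_rot']);e=S['ee_pos'];org=e+q.apply([GX,0,D])
from scipy.ndimage import map_coordinates
k=np.arange(-9,9.1,1.)
for n in('side',):
    c=cam(n);g=np.mean([cam(n)['pixels'].mean(2) for _ in range(3)],0)
    for x in(120,100,80,60,40,-5):
        P=org+q.apply([x/1000,0,0]);p,p2=proj(c,[P,P+q.apply([.01,0,0])]);d=(p2-p)/np.linalg.norm(p2-p);nn=np.array([-d[1],d[0]])
        v=map_coordinates(g,[p[1]+k*nn[1],p[0]+k*nn[0]],order=1);print(n,x,p,nn.round(2),v.astype(int))
E
```

```text
time: 28.5
ee_pos: [0.5713, -0.2718, 0.2425]
eef_rot: [0.706, 0.62, -0.257, 0.226]
ft_force: [-0.1, 0.2, -1.2]
width: 0.0147
grip_force: 44.9
t 28.5 [ 0.5713 -0.2718  0.2425] [ 0.7056  0.6205 -0.257   0.226 ] F [-0.1001  0.181  -1.1973] w 0.0147 g 44.9 
 j [-0.8858  0.5619  1.1969  1.6257  0.1872  1.2157  0.0422]
[ 0.3005 -0.0014  0.0007 -0.0001  0.0002 -0.0001]
[ 0.7102 -0.0617  0.0053]
side 120 [305.15  224.884] [-0.44 -0.9 ] [ 90  93  96  97  97  96  97  96  97  98 102 110 120 122 121 119 120 122
 123]
side 100 [307.2974 223.8448] [-0.44 -0.9 ] [ 95 107 117 118 110  97  83  72  69  70  73  80  93 111 121 123 123 123
 123]
side 80 [309.5063 222.7755] [-0.44 -0.9 ] [ 96 108 119 124 118 106  89  75  69  70  75  82  93 107 119 124 124 124
 124]
side 60 [311.7794 221.675 ] [-0.44 -0.9 ] [ 93  97 106 116 119 110  95  82  75  75  83  99 113 121 123 123 122 122
 121]
side 40 [314.1194 220.5418] [-0.44 -0.9 ] [ 94  93  91  91  91  93  94  94  94  94  94  94  97 102 109 116 119 120
 120]
side -5 [319.6447 217.865 ] [-0.44 -0.9 ] [ 97 106 112 107 101  97  92  85  80  80  86  93  96  97  99 106 115 121
 122]
```

The rod passes through the centre of the mouth with no force. Going deeper.

```bash
python3 -m pendant '[[1,0.03,-0.001,0,0,0,0],[1,0.07,-0.001,0,0,0,0],[1,0.11,-0.001,0,0,0,0],[1,0.15,-0.001,0,0,0,0],[1,0.19,-0.001,0,0,0,0],[1,0.22,-0.001,0,0,0,0],[1,0.24,-0.001,0,0,0,0],[1,0.24,-0.001,0,0,0,0]]';python3 - <<'E'
from h import *
st();print(delta(*rodT(N,H,40)));print(r.read_state()['torque'])
E
```

```text
time: 29.7
ee_pos: [0.5779, -0.2176, 0.1964]
eef_rot: [0.706, 0.62, -0.257, 0.226]
ft_force: [0.1, -0.4, -1.4]
width: 0.0146
grip_force: 44.9
t 29.7 [ 0.5779 -0.2176  0.1964] [ 0.7058  0.6202 -0.257   0.2261] F [ 0.1374 -0.4344 -1.3911] w 0.0146 g 44.9 
 j [-0.9401  0.6215  1.156   1.6598  0.1467  1.2006 -0.049 ]
[ 0.0625 -0.0004  0.0003 -0.0002  0.0003 -0.0005]
[ 0.7709 -0.1065 -0.0196]
```

```bash
python3 -m pendant '[[1,0.02,0,0,0,0,0],[1,0.04,0,0,0,0,0],[1,0.052,0,0,0,0,0],[1,0.058,0,0,0,0,0],[1,0.058,0,0,0,0,0]]';python3 -m pendant '[[1,0.003,0,0,0,0,0],[1,0.006,0,0,0,0,0],[1,0.009,0,0,0,0,0],[1,0.009,0,0,0,0,0]]';python3 - <<'E'
from h import *
st();s=r.read_state();print(delta(*rodT(N,H,40)),'along',s['ft_force']@A,s['torque'])
E
```

```text
time: 30.32
ee_pos: [0.5795, -0.2056, 0.1861]
eef_rot: [0.706, 0.62, -0.257, 0.227]
ft_force: [-0.1, -4.8, 3.7]
width: 0.0148
grip_force: 44.9
time: 30.82
ee_pos: [0.5796, -0.2057, 0.186]
eef_rot: [0.706, 0.619, -0.258, 0.228]
ft_force: [-0.7, -11.3, 9.0]
width: 0.0146
grip_force: 45.0
t 30.82 [ 0.5796 -0.2057  0.186 ] [ 0.7065  0.6185 -0.2579  0.2276] F [ -0.6716 -11.2685   8.9865] w 0.0146 g 45.0 
 j [-0.9507  0.6396  1.1455  1.6641  0.1369  1.1975 -0.0731]
[ 0.0094 -0.0009 -0.0006 -0.0002  0.002  -0.0021] along -14.403682922897964 [-2.3122  0.2461  0.2141]
```

The collar has stopped: 14 N exactly along the bore axis, within 3 mm of the nominal depth. I'll press slightly to seat it, then draw it out.

```bash
python3 -m pendant '[[1,0.003,0,0,0,0,0],[1,0.003,0,0,0,0,0],[1,0.003,0,0,0,0,0]]'; python3 -m pendant '[[1,-0.03,0,0,0,0,0],[1,-0.08,0,0,0,0,0],[1,-0.15,0,0,0,0,0],[1,-0.22,0,0,0,0,0],[1,-0.29,0,0,0,0,0],[1,-0.36,0,0,0,0,0]]';python3 - <<'E'
from h import *
st();s=r.read_state();print(delta(*rodT(N-.2*A,H,40)),s['torque'])
E
```

```text
time: 31.2
ee_pos: [0.5797, -0.2057, 0.1859]
eef_rot: [0.707, 0.618, -0.258, 0.228]
ft_force: [-1.2, -11.6, 10.9]
width: 0.0147
grip_force: 45.0
time: 31.95
ee_pos: [0.569, -0.2852, 0.2536]
eef_rot: [0.706, 0.62, -0.257, 0.226]
ft_force: [0.6, 0.1, -2.0]
width: 0.0147
grip_force: 44.9
t 31.95 [ 0.569  -0.2852  0.2536] [ 0.7062  0.6199 -0.2568  0.226 ] F [ 0.5573  0.1288 -1.9783] w 0.0147 g 44.9 
 j [-0.8708  0.5481  1.2054  1.6154  0.1956  1.2198  0.0638]
[-0.3075  0.0012  0.0002 -0.0002  0.0001 -0.0009] [ 0.7919 -0.0762  0.0037]
```

```bash
python3 -m pendant '[[1,-0.07,0,0,0,0,0],[1,-0.14,0,0,0,0,0],[1,-0.21,0,0,0,0,0],[1,-0.27,0,0,0,0,0],[1,-0.31,0,0,0,0,0],[1,-0.31,0,0,0,0,0]]';python3 - <<'E'
from h import *
st();e=r.read_state()['ee_pos'];
print(delta(e+[-.02,-.03,.08],tool2(H,0)))
E
```

```text
time: 32.7
ee_pos: [0.5597, -0.3553, 0.3129]
eef_rot: [0.706, 0.62, -0.257, 0.226]
ft_force: [0.3, -0.0, -1.5]
width: 0.0148
grip_force: 44.9
t 32.7 [ 0.5597 -0.3553  0.3129] [ 0.7064  0.6196 -0.2568  0.2261] F [ 0.2614 -0.013  -1.4637] w 0.0148 g 44.9 
 j [-0.7609  0.4945  1.2239  1.5305  0.2226  1.2473  0.1922]
[-0.2541 -0.0527 -0.135   0.0002  0.3335 -0.0013]
```

```bash
python3 -m pendant '[[1,-0.06,-0.01,-0.03,0,0.05,0],[1,-0.12,-0.03,-0.06,0,0.11,0],[1,-0.18,-0.04,-0.1,0,0.18,0],[1,-0.23,-0.05,-0.12,0,0.25,-0.001],[1,-0.254,-0.053,-0.135,0,0.31,-0.001],[1,-0.254,-0.053,-0.135,0,0.3335,-0.001],[1,-0.254,-0.053,-0.135,0,0.3335,-0.001],[1,-0.254,-0.053,-0.135,0,0.3335,-0.001]]';python3 - <<'E'
from h import *
st();S=r.read_state();q=R.from_quat(S['eef_rot']);e=S['ee_pos'];org=e+q.apply([GX,0,D])
print('org',org,'tip',org+q.apply([.15,0,0]),'axis',q.as_matrix()[:,0],S['joint_vel'])
from scipy.ndimage import map_coordinates
k=np.arange(-10,10.1,1.)
for n in('top','side'):
    c=cam(n);g=np.mean([cam(n)['pixels'].mean(2) for _ in range(2)],0)
    for x in(145,120,90,60,30,-5):
        P=org+q.apply([x/1000,0,0]);p,p2=proj(c,[P,P+q.apply([.01,0,0])]);d=(p2-p)/np.linalg.norm(p2-p);nn=np.array([-d[1],d[0]])
        v=map_coordinates(g,[p[1]+k*nn[1],p[0]+k*nn[0]],order=1);print(n,x,p.round(1),nn.round(2),v.astype(int))
E
```

```text
time: 33.7
ee_pos: [0.5408, -0.3835, 0.3918]
eef_rot: [0.75, 0.661, -0.0, -0.0]
ft_force: [0.7, 0.0, -1.1]
width: 0.0148
grip_force: 44.9
t 33.7 [ 0.5408 -0.3835  0.3918] [ 0.7501  0.6613 -0.0005 -0.0001] F [ 0.7275  0.0163 -1.1405] w 0.0148 g 44.9 
 j [ 0.0301  0.5295  0.9479  0.9825 -0.4346  1.807   0.673 ]
org [ 0.5502 -0.3096  0.4291] tip [ 0.569  -0.1608  0.429 ] axis [ 0.1253  0.9921 -0.0006] [-0.016  -0.0089  0.0042  0.0019 -0.003   0.0011  0.0027]
top 145 [379.1 183.4] [ 0.11 -0.99] [150 149 147 147 149 151 154 133  89  85 108 120 113 131 151 151 152 153
 153 152 150]
top 120 [391.  184.7] [ 0.11 -0.99] [151 151 150 148 149 149 152 128  68  75  98 111  99  93  94  90 103 110
 102  94  93]
top 90 [405.2 186.2] [ 0.11 -0.99] [152 151 152 152 150 153 157 101  71  83 109 113  98 119 143 146 146 149
 140 137 138]
top 60 [419.4 187.8] [ 0.11 -0.99] [155 154 154 153 150 149 143 101  63  90 101 104  94 122 153 152 153 154
 156 155 156]
top 30 [433.7 189.3] [ 0.11 -0.99] [155 156 155 154 153 154 158  97  81 102 115 112 106 139 156 158 161 163
 165 126  92]
top -5 [450.3 191.1] [ 0.11 -0.99] [ 36  59  65  75  82  89  95 101 107 112 117 116 116 116 115 116 114 110
 103  97  48]
side 145 [313.6 146.1] [ 0.67 -0.74] [122 123 123 123 123 119 106  77  51  39  39  41  40  40  41  42  41  40
  40  41  48]
side 120 [317.6 149.8] [ 0.67 -0.74] [117 100  75  51  43  40  39  36  36  37  38  40  39  42  42  39  40  40
  39  39  38]
side 90 [322.6 154.3] [ 0.67 -0.74] [101  76  49  37  36  35  36  36  37  38  40  40  41  41  40  42  43  43
  41  41  39]
side 60 [327.8 159. ] [ 0.67 -0.74] [83 59 41 35 39 42 40 38 37 36 37 36 39 45 47 50 50 46 41 41 40]
side 30 [333.2 164. ] [ 0.67 -0.74] [88 71 56 48 48 55 70 78 79 78 74 69 64 64 68 79 84 78 59 43 37]
side -5 [339.9 170. ] [ 0.67 -0.74] [ 98  97  96  97  98  98  96  91  91  98 109 111 104  98  89  78  59  47
  49  57  61]
```

The rod is withdrawn, centred in the top view, level (axis z component -0.0006) and 43 cm up by the reported pose. Settling, then handing in.

```bash
python3 -m pendant '[[1,0,0,0,0,0,0],[1,0,0,0,0,0,0],[1,0,0,0,0,0,0],[1,0,0,0,0,0,0]]'; python3 -c "
from h import *
st();print(r.close_job())"
```

```text
time: 34.5
ee_pos: [0.54, -0.3846, 0.3924]
eef_rot: [0.751, 0.661, -0.0, -0.0]
ft_force: [0.4, 0.6, -1.9]
width: 0.0149
grip_force: 44.9
t 34.5 [ 0.54   -0.3846  0.3924] [ 0.7507  0.6606 -0.     -0.    ] F [ 0.4185  0.5833 -1.9461] w 0.0149 g 44.9 
 j [ 0.0326  0.5293  0.9484  0.9816 -0.4356  1.8079  0.6735]
the job is handed in; nothing more can be done
None
```

The job is handed in at 34.5 s: all five tablets are in the salt column, the empty scoop is back flat where it lay, and the rod was dipped until its collar stopped, drawn right out, and is held still and level about 43 cm above the worktop.

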